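# Resurface the rod electrodes

## Task

Refresh the worn faces of the two or three rod electrodes before the next run: turn each rod in its vees until its ground flat faces straight up and leave it lying there; when all of them face up, take the abrasive block by its grip, lay it across all the flats at once with its length square to the rods, and draw it with light, steady pressure (its sprung grip partly sunk, not bottomed) from the capped end of the flats along to the plain end, in contact with every flat all the way. Then put the block back flat on its mat and stand every rod upright, cap up, in the compartments of the white caddy; leave the other things alone.

Things in the scene. Friction and masses are not known exactly. Their poses are not given: they have to be found in the camera images.
- rod_a: rod electrode, one of three alike (None if absent): steel rod 14 mm in diameter, 190 mm long with its cap, 160 g, centre of mass near the origin. Origin on its axis, midway along the steel. y axis along the rod towards the cap, z axis out of the ground flat. Steel from y = -80 to +80 mm; flat from y = -55 to +55 mm, 8.7 mm wide, 5.5 mm from the axis; the ends are round
- rod_a_cap (a point): middle of that rod's grey hexagonal cap, 20 mm across flats, from y = 80 to 110 mm, with a thin 9 mm brass stud beyond. Two opposite faces of the hexagon look towards the rod's +x and -x: with the ground flat up, the cap has two upright sides. Axes as the rod's
- rod_a_tip (a point): centre of that rod's plain end (y = -80 mm); axes as the rod's
- rod_b: rod electrode, one of three alike (None if absent): steel rod 14 mm in diameter, 190 mm long with its cap, 160 g, centre of mass near the origin. Origin on its axis, midway along the steel. y axis along the rod towards the cap, z axis out of the ground flat. Steel from y = -80 to +80 mm; flat from y = -55 to +55 mm, 8.7 mm wide, 5.5 mm from the axis; the ends are round
- rod_b_cap (a point): middle of that rod's grey hexagonal cap, 20 mm across flats, from y = 80 to 110 mm, with a thin 9 mm brass stud beyond. Two opposite faces of the hexagon look towards the rod's +x and -x: with the ground flat up, the cap has two upright sides. Axes as the rod's
- rod_b_tip (a point): centre of that rod's plain end (y = -80 mm); axes as the rod's
- rod_c: rod electrode, one of three alike (None if absent): steel rod 14 mm in diameter, 190 mm long with its cap, 160 g, centre of mass near the origin. Origin on its axis, midway along the steel. y axis along the rod towards the cap, z axis out of the ground flat. Steel from y = -80 to +80 mm; flat from y = -55 to +55 mm, 8.7 mm wide, 5.5 mm from the axis; the ends are round
- rod_c_cap (a point): middle of that rod's grey hexagonal cap, 20 mm across flats, from y = 80 to 110 mm, with a thin 9 mm brass stud beyond. Two opposite faces of the hexagon look towards the rod's +x and -x: with the ground flat up, the cap has two upright sides. Axes as the rod's
- rod_c_tip (a point): centre of that rod's plain end (y = -80 mm); axes as the rod's
- vee_rest: fixed rest, origin centre of the underside, z up: base plate 236 x 172 x 12 mm, two upright steel rails along its x axis, 14 mm thick, at y = -66 and +66 mm, 60 mm high, each with 90 degree vees 10 mm deep at x = -78, 0 and +78 mm. Each rod starts in one pair of vees, turned to some angle; a pair stays empty if only two rods are there. A rod turns in place if its cap is turned
- vee_rest_mid (a point): axis of a rod in the middle pair of vees, half way between the rails, 60 mm above the worktop; rods lie along the rest's y axis, their middles within 3 mm of this middle along it (keep them within 10 mm), caps towards +y, outside the rail; flats that face up lie 65.5 mm above the worktop
- block: loose abrasive hand block, about 0.21 kg: a flat plate 196 (x) x 36 (y) x 16 mm with an abrasive underside; origin at the centre of the underside, z up. Upright in the middle stands its black grip, which sinks on a spring and rocks up to 0.12 rad about y, so that the plate settles flat on what it rests on; to bear evenly, the grip must be above a point between the outer rods
- block_stem (a joint): how far the block's grip is pressed down on its spring, in m: 0 (free) to 0.010 (bottomed). It takes 2.5 N to start and 1 N more per mm
- block_handle (a point): middle of the black grip, which is 22 mm thick (x), 34 mm wide (y) and 45 mm high (from 30 to 75 mm above the block's underside, this point at 55 mm)
- mat: fixed flat grey mat 236 (x) x 100 (y) x 3 mm where the block is kept; origin at the centre of its underside. The block starts on it, its length roughly along the mat's x axis
- caddy: fixed white electrode caddy, open at the top: three compartments in a row along its x axis at x = -40, 0 and +40 mm, each 28 x 28 mm inside, rim 92 mm and inner floor 6 mm above the worktop; outside 116 (x) x 36 (y) mm, on a foot plate 150 x 72 x 6 mm. Origin: centre of the underside, z up
- timer: bystander, not to be disturbed: countdown timer lying flat, 57 x 63 x 17 mm; origin at the centre of its underside
- hdpe_125: bystander, not to be disturbed: white plastic bottle with red cap, 49 mm across, 100 mm high; origin at the centre of its underside
- cover_slips: bystander, not to be disturbed: small blue carton, 48 x 60 x 32 mm; origin at the centre of its underside

How it is judged:
By the outcome, as a careful person would: the job done as asked, in the order asked, and still so for the second after the job is handed in, with the robot touching nothing.
Of rod_a, rod_b, rod_c only 2 to 3 are there at a start; the rules pass over those that are not, and their reading is None.
At some moment in a run one of block may be knocked a few centimetres aside while the robot is not near it.
Once in a run the grip may slacken for a moment while it holds something.
It also fails if it takes over 210 s, if anything falls off the work surface, if the arm or the gripper's body presses on something with over 40 N, if the wrist force passes 120 N, or if a joint passes its speed limit or range.

## Robot

A 7-joint arm with a two-finger parallel gripper is mounted at the origin on a cart in front of the work surface, level with it; the furniture and walls round the work are solid. World frame = base frame: x ahead of the robot, y to its left, z up, the work surface at z = 0. Lengths are in mm, angles in rad, forces in N, time in s.
With the tool pointing down it reaches from about 350 to 900 mm from the base axis. Payload 8.1 kg.
Tool frame: the origin (TCP) lies on the centre line of the jaws, within the pads' length; the fingertips stand 22 mm ahead of it and the grasp point (between the pads) lies 3 mm ahead of it; z points along the fingers, y is the direction in which the jaws open and shut (so a half turn about z gives the same grasp; the last joint's range is limited). The gripper opens to 85 mm and grips with 20 to 120 N. Pads are 22 mm wide; open, the fingers measure 114 mm over their backs; the gripper's body (76 mm by 85 mm) begins 54 mm behind the grasp point. The pads swing forward as they close: fully open they stand 13 mm farther back than shut.
Start: joints at [1.102, 0.434, 0.025, 1.573, -0.012, 1.134, -0.075], TCP at [223.538, -583.67, 253.323] pointing down, gripper open.
Joint ranges: [-2.62, 2.62], [-0.44, 2.09], [-1.27, 1.32], [0.08, 2.57], [-1.32, 4.46], [0.12, 2], [-2.74, 2.74]. Speed limits (rad/s): [2.22, 2.22, 3.01, 3.01, 3.14, 3.14, 3.14].

## Interface

Orientations are given as a unit quaternion [w, x, y, z].
In Python, from plant import ctrl, read_camera, current_time, current_joint_positions, current_joint_velocities, current_tau, current_tool_pos, current_tcp_rot, current_ft_force, current_ft_torque, current_gripper_width gives the robot as it stands. The module is installed in compiled form; this text tells all that it offers. Calls block until the motion is done:
- ctrl.move_to(position, orientation): joint-space move of the TCP to a pose.
- ctrl.line_to(position, ori=None, feed=150, f_stop=None): straight line of the TCP; ori=None keeps the orientation; feed is the mean speed in mm/s. With f_stop (N) it stops when the force on the tool has changed by that much, and returns True; else False.
- ctrl.move_joints(angles): joint-space move.
- ctrl.grip(opening): finger opening in mm; the grip force is fixed at half the most; returns when the fingers have stopped.
- ctrl.pause(seconds).
- ctrl.ik(position, orientation): joint angles nearest the present ones, or None.
- read_camera(name): name is "scene" or "top"; returns a dict with "image" (420x560x3 uint8, blue, green, red), "fovy" (degrees; the focal length in pixels is half the picture's height over the tangent of half this angle, whatever the lens; pixels are square), "cx", "cy" (the principal point, pixels), "cam_to_world" (4x4, takes a point from camera to world coordinates). Camera axes: x right, y up, looking along -z (the intrinsics and any distortion apply to the point x, -y, -z); pixel columns grow to the right and rows downward; lengths in mm; the calibration is good to about 2 mm. A picture is of the moment at which its call begins. There is no depth.
A pose or a line that the arm cannot do raises ctrl.Unreachable and nothing moves.
- ctrl.sign_off(): hands the job in, once; it reports no verdict.
Readings, each from a call of its own:
- current_time(): time.
- current_joint_positions(): joint angles.
- current_joint_velocities(): joint speeds.
- current_tau(): joint torques, N m.
- current_tool_pos(): TCP position.
- current_tcp_rot(): TCP orientation.
- current_ft_force(): force on the tool from outside, world axes, zero at the start.
- current_ft_torque(): the same for the moment, N m.
- current_gripper_width(): finger opening in mm.
Only numpy, scipy, OpenCV 4.12 (cv2) and the standard library are available. Lean on these libraries where they do the work, as an engineer would, in place of code of your own. Each camera call takes 0.05 s, during which the arm holds its last target.

## Working session

There is one attempt and no reset: what is moved stays moved. The work goes in short steps, each a Python script; the robot and the scene stay as the last script left them, time stands still between calls to the robot, and variables do not carry over. Pictures are saved under pics/ and viewed, and the job is handed in when it is done.

```bash
mkdir -p pics; ls; python3 - <<'E'
from plant import *
import cv2
for n in ("scene","top"):
    r=read_camera(n); cv2.imwrite(f"pics/{n}0.png",r["image"])
    print(n,{k:v for k,v in r.items() if k!="image"})
print(current_time(),current_tool_pos(),current_tcp_rot(),current_gripper_width(),current_ft_force())
E
```

```text
pics
scene {'fovy': 53.82234659988981, 'cx': 281.24744464142475, 'cy': 216.6938422977913, 'cam_to_world': array([[-8.83399237e-01,  3.28165833e-01, -3.34533967e-01,
         1.45567625e+02],
       [-4.68403118e-01, -5.96564588e-01,  6.51697178e-01,
         7.70373073e+02],
       [ 1.42936294e-02,  7.32405542e-01,  6.80718601e-01,
         8.55162160e+02],
       [ 0.00000000e+00,  0.00000000e+00,  0.00000000e+00,
         1.00000000e+00]])}
top {'fovy': 53.52458733320386, 'cx': 276.6011149298656, 'cy': 205.55854805729473, 'cam_to_world': array([[ 1.66938102e-02,  9.81197869e-01, -1.92281198e-01,
         3.01135914e+02],
       [-9.99441860e-01,  2.19407295e-02,  2.51907326e-02,
         2.37642362e+01],
       [ 2.89358829e-02,  1.91753348e-01,  9.81016497e-01,
         1.25739511e+03],
       [ 0.00000000e+00,  0.00000000e+00,  0.00000000e+00,
         1.00000000e+00]])}
0.1 [ 223.36655873 -583.27739148  252.60059318] [-6.88453495e-04  9.83326488e-01  1.81847488e-01 -1.86004748e-04] 85.25660096736634 [ 0.23114523  0.15059098 -0.14668214]
```

View pics/scene0.png

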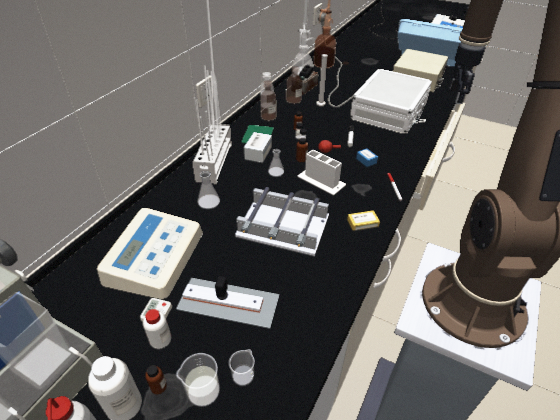

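View pics/top0.png

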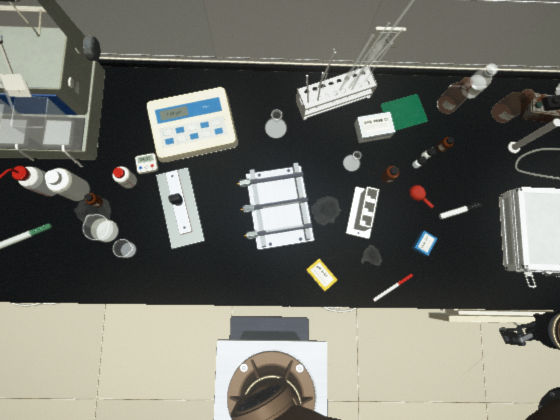

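```bash
python3 - <<'E'
import cv2
t=cv2.imread("pics/top0.png"); s=cv2.imread("pics/scene0.png")
cv2.imwrite("pics/t_rest.png",cv2.resize(t[155:260,230:325],None,fx=6,fy=5.7*1.0526,interpolation=cv2.INTER_CUBIC)[:600])
cv2.imwrite("pics/t_left.png",cv2.resize(t[145:255,130:215],None,fx=5.4,fy=5.4,interpolation=cv2.INTER_CUBIC))
cv2.imwrite("pics/t_cad.png",cv2.resize(t[175:295,300:440],None,fx=5,fy=5,interpolation=cv2.INTER_CUBIC))
cv2.imwrite("pics/s_rest.png",cv2.resize(s[140:255,230:390],None,fx=5,fy=5,interpolation=cv2.INTER_CUBIC))
cv2.imwrite("pics/s_left.png",cv2.resize(s[265:330,170:290],None,fx=6,fy=6,interpolation=cv2.INTER_CUBIC))
E
```

```text
(no output)
```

View pics/t_rest.png

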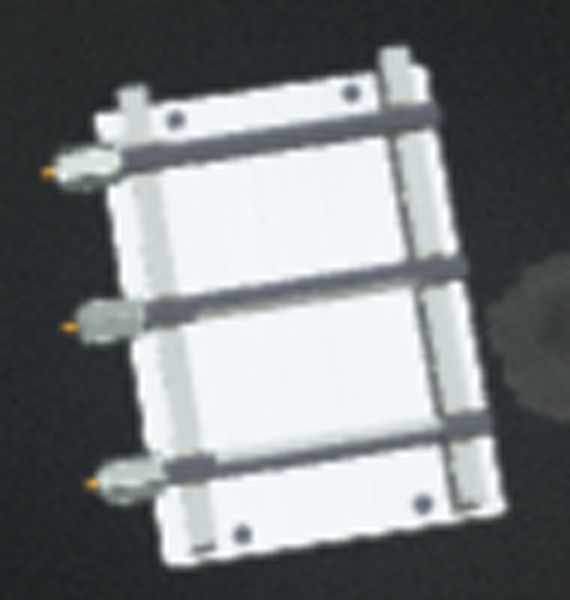

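View pics/t_left.png

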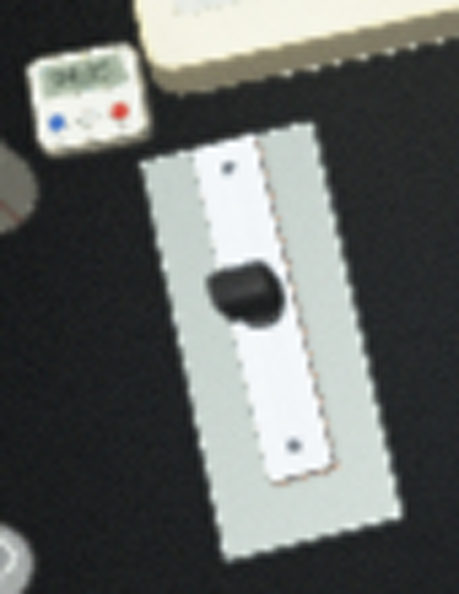

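View pics/t_cad.png

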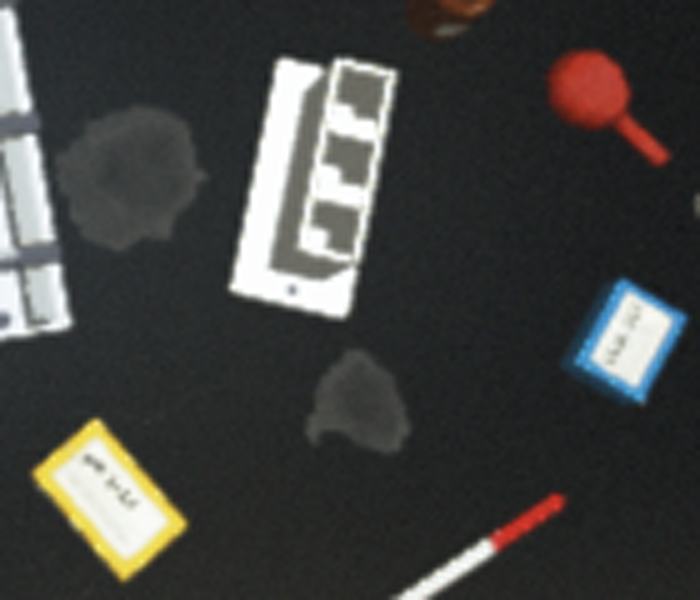

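View pics/s_rest.png

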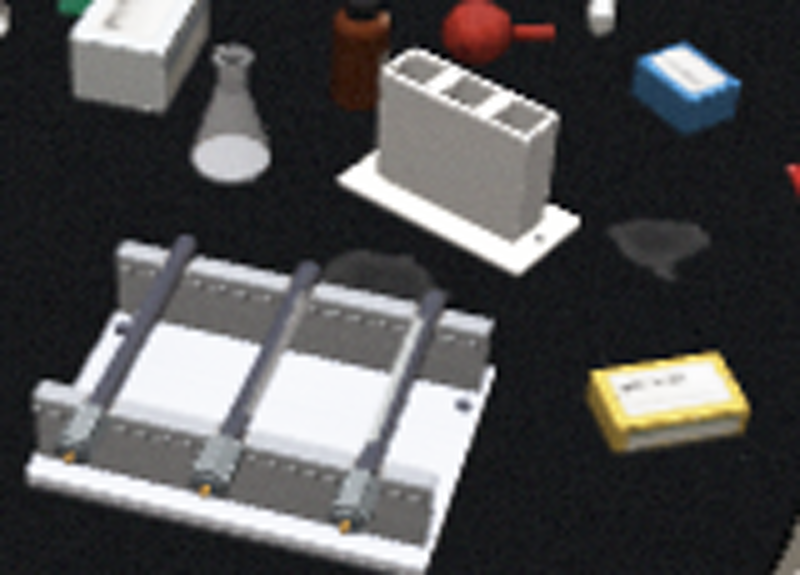

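View pics/s_left.png

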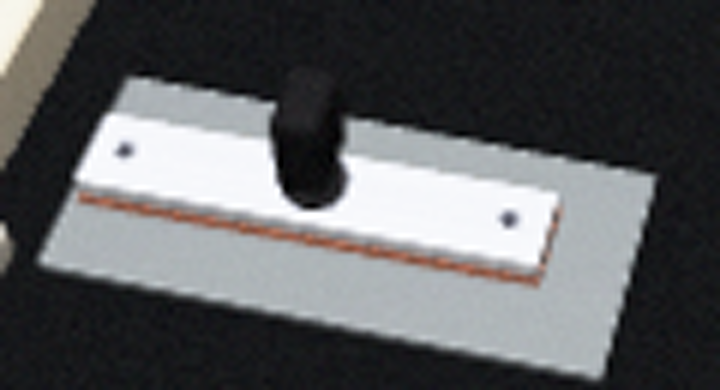

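```bash
cat > h.py <<'E'
import numpy as np, cv2, math
from scipy.optimize import least_squares
from scipy.spatial.transform import Rotation as R
from plant import *
import plant
def cam(n):
    r=read_camera(n); return r
def project(r,P):
    P=np.atleast_2d(np.asarray(P,float)); M=np.linalg.inv(r["cam_to_world"])
    c=P@M[:3,:3].T+M[:3,3]; f=210/math.tan(math.radians(r["fovy"])/2)
    return np.c_[r["cx"]+f*c[:,0]/-c[:,2], r["cy"]-f*c[:,1]/-c[:,2]]
def ray(r,uv,z):
    f=210/math.tan(math.radians(r["fovy"])/2); M=r["cam_to_world"]
    d=M[:3,:3]@np.array([(uv[0]-r["cx"])/f,-(uv[1]-r["cy"])/f,-1]); o=M[:3,3]
    return o+d*(z-o[2])/d[2]
def pose(p,L):
    L=np.atleast_2d(np.asarray(L,float));c,s=math.cos(p[2]),math.sin(p[2])
    return np.c_[p[0]+c*L[:,0]-s*L[:,1],p[1]+s*L[:,0]+c*L[:,1],L[:,2]]
def fit(feats,p0):
    # feats: list of (camdict, [(local xyz, uv)])
    def res(p):
        return np.concatenate([(project(c,pose(p,[a for a,b in fs]))-np.array([b for a,b in fs])).ravel() for c,fs in feats])
    s=least_squares(res,p0,loss="soft_l1"); return s.x,res(s.x).reshape(-1,2)
def q_of(m): # matrix -> wxyz
    q=R.from_matrix(m).as_quat(); return [q[3],q[0],q[1],q[2]]
E
cat > p1.py <<'E'
from h import *
T=cam("top");S=cam("scene")
def U(l,off,sc): return [(np.array(a,float),((np.array(b)+.5)/sc-.5+np.array(off))) for a,b in l]
rt=U([((118,86,12),(97,115)),((118,-86,12),(427,65)),((-118,-86,12),(507,515)),((-118,86,12),(165,568)),
 ((118,66,60),(132,88)),((-118,66,60),(203,550)),((118,-66,60),(395,48)),((-118,-66,60),(467,508)),
 ((78,119,60),(44,172)),((0,119,60),(66,326)),((-78,119,60),(88,484)),((78,-80,60),(440,117)),((0,-80,60),(467,268)),((-78,-80,60),(492,423))],(230,155),6)
rs=U([((118,86,12),(27,460)),((-118,-86,12),(493,370)),((118,73,60),(35,385)),((-118,73,60),(435,493)),((118,-59,60),(120,250)),((-118,-59,60),(492,325)),
 ((78,119,60),(66,458)),((0,119,60),(205,491)),((-78,119,60),(344,527))],(230,140),5)
ct=U([((58,18,92),(337,58)),((58,-18,92),(397,72)),((-58,18,92),(300,248)),((-58,-18,92),(357,262)),((75,36,6),(278,58)),((-75,36,6),(232,292)),((-75,-36,6),(348,320))],(300,175),5)
cs=U([((58,18,92),(380,70)),((58,-18,92),(420,48)),((-58,-18,92),(558,115)),((-58,18,92),(525,135)),((75,36,6),(338,180)),((-75,36,6),(520,275)),((-75,-36,6),(580,220))],(230,140),5)
mt=U([((118,50,3),(140,160)),((118,-50,3),(315,122)),((-118,-50,3),(402,517)),((-118,50,3),(225,562))],(130,145),5.4)
ms=U([((118,50,3),(38,265)),((118,-50,3),(130,75)),((-118,-50,3),(655,178)),((-118,50,3),(605,380))],(170,265),6)
bt=U([((98,18,19),(193,150)),((98,-18,19),(258,135)),((-98,-18,19),(336,465)),((-98,18,19),(272,485))],(130,145),5.4)
bs=U([((98,18,19),(75,185)),((98,-18,19),(105,113)),((-98,-18,19),(560,192)),((-98,18,19),(543,268))],(170,265),6)
np.set_printoptions(precision=2,suppress=True)
for n,t,s,p0 in (("rest",rt,rs,(500,0,0)),("caddy",ct,cs,(500,-200,-.2)),("mat",mt,ms,(500,300,.2)),("block",bt,bs,(500,300,.2))):
    for nm,f in (("both",[(T,t),(S,s)]),("top",[(T,t)]),("scene",[(S,s)])):
        p,r=fit(f,p0); print(n,nm,p, "rms",np.sqrt((r**2).mean()))
        if nm=="both": print(r.T)
E
python3 p1.py
```

```text
rest both [542.81 -17.91   0.17] rms 0.6685831994923697
[[ 0.65  0.47 -0.05  0.3   0.8   0.59  0.63  1.77 -0.41 -0.48 -0.46 -0.08
  -0.24  0.04 -0.03  0.93 -0.88  0.48 -0.93  0.51 -0.03 -0.68 -0.47]
 [-0.43  0.19 -0.03 -0.28 -1.18  0.18 -0.63  0.35  0.24  0.25  0.22 -0.01
   0.15  0.25  1.12 -0.91  0.96 -1.02 -0.1   1.8   0.6   0.74  0.49]]
rest top [542.77 -17.28   0.17] rms 0.5180528532593633
rest scene [543.1  -19.85   0.16] rms 0.7436972397350426
caddy both [ 532.29 -271.32   -0.22] rms 0.4759289442973382
[[-0.32 -0.19 -0.69  0.26  0.2  -0.26 -0.34  0.13 -1.16  0.4   0.47 -0.09
  -0.15  0.38]
 [-0.09  0.    0.42  0.59 -0.03 -0.23 -0.26 -0.37 -0.6  -0.37  0.68 -0.75
  -1.   -0.43]]
caddy top [ 532.5  -271.88    6.07] rms 0.2973641678356747
caddy scene [ 531.43 -269.12   -0.23] rms 0.5064914488405582
mat both [535.35 288.12   0.27] rms 0.369102284738414
[[-0.09 -0.64 -0.25 -0.32 -0.16 -0.12  0.68 -0.4 ]
 [ 0.42 -0.04  0.27  0.13 -0.44 -0.27 -0.54 -0.32]]
mat top [535.99 287.16   0.27] rms 0.17704427329358058
mat scene [534.65 289.     0.27] rms 0.30905436772693257
block both [549.7  290.15   0.29] rms 0.5590931285672032
[[-0.62 -1.09 -0.54 -0.55  0.09  0.35  0.27 -0.31]
 [ 0.34  0.13  0.31 -0.19 -0.97 -0.4  -0.42 -1.01]]
block top [550.21 288.08   0.29] rms 0.18749976857057904
block scene [548.71 292.04   0.29] rms 0.24780216221077112
```

```bash
cat >> h.py <<'E'
REST=np.array([542.8,-17.9,0.168])
def axes(yaw): return np.array([math.cos(yaw),math.sin(yaw),0]),np.array([-math.sin(yaw),math.cos(yaw),0])
EZ=np.array([0,0,1.])
def tool(z,jaw):
    z=z/np.linalg.norm(z); y=jaw-z*(jaw@z); y/=np.linalg.norm(y)
    return np.column_stack([np.cross(y,z),y,z])
def q_roll(phi,s=1,yaw=None):
    # jaws across rod; tool rolled by phi about rest +y axis (right-handed)
    ex,ey=axes(REST[2] if yaw is None else yaw); r=R.from_rotvec(ey*phi).as_matrix()
    return q_of(tool(r@-EZ,r@(ex*s)))
def q_pitch(a,s=1,yaw=None):
    # tool in rod's plane, pointing down and toward -y by a
    ex,ey=axes(REST[2] if yaw is None else yaw)
    return q_of(tool(-math.sin(a)*ey-math.cos(a)*EZ,ex*s))
def mat_of(q): return R.from_quat([q[1],q[2],q[3],q[0]]).as_matrix()
def tcp(grasp,q,ahead=3): return list(np.asarray(grasp,float)-mat_of(q)[:,2]*ahead)
def restpt(x,y,z=60):
    ex,ey=axes(REST[2]); return np.array([REST[0],REST[1],0])+ex*x+ey*y+EZ*z
E
python3 - <<'E'
from h import *
np.set_printoptions(precision=2,suppress=True)
lo=np.array([-2.62,-.44,-1.27,.08,-1.32,.12,-2.74]);hi=np.array([2.62,2.09,1.32,2.57,4.46,2,2.74])
def show(n,g,q):
    j=ctrl.ik(tcp(g,q),q)
    print(n,"None" if j is None else (np.array(j), "margin %.2f"%min((np.array(j)-lo).min(),(hi-np.array(j)).min())))
for x in (-78,78):
  for s in (1,-1):
    for ph in (-30,0,30): show((x,s,ph),restpt(x,95),q_roll(math.radians(ph),s))
    show((x,s,'up'),restpt(x,95,300),q_roll(0,s))
for s in (1,-1):
  for a in (15,30,45): show(('pitch',s,a),restpt(0,95),q_pitch(math.radians(a),s)); show(('pitchup',s,a),restpt(0,95,250),q_pitch(math.radians(a),s))
ex,ey=axes(-.22)
for a in (20,30,45,60):
 for s in (1,-1):
  for z in (181,300): show(('place',a,s,z),[532,-271,z],q_of(tool(ex*math.cos(math.radians(a))-EZ*math.sin(math.radians(a)),ey*s)))
E
```

```text
(-78, 1, -30) None
(-78, 1, 0) (array([ 0.18,  0.5 , -0.56,  2.14,  0.46,  0.61, -0.54]), 'margin 0.43')
(-78, 1, 30) (array([ 0.17,  0.8 , -0.62,  1.73,  0.32,  1.28, -0.43]), 'margin 0.65')
(-78, 1, 'up') (array([ 0.42,  0.2 , -0.78,  1.84,  0.15,  1.16, -0.24]), 'margin 0.49')
(-78, -1, -30) None
(-78, -1, 0) (array([-1.02,  0.74,  1.14,  2.23, -0.98,  0.83, -2.19]), 'margin 0.18')
(-78, -1, 30) (array([-0.88,  1.05,  1.14,  1.83, -0.71,  1.44, -2.39]), 'margin 0.18')
(-78, -1, 'up') None
(78, 1, -30) (array([ 0.5 ,  0.79, -1.06,  2.19,  1.78,  0.7 , -1.65]), 'margin 0.21')
(78, 1, 0) (array([ 0.15,  0.69, -0.57,  1.76,  0.49,  0.83, -0.48]), 'margin 0.70')
(78, 1, 30) (array([ 0.08,  0.99, -0.59,  1.27,  0.36,  1.54, -0.36]), 'margin 0.46')
(78, 1, 'up') (array([ 0.28,  0.49, -0.78,  1.49,  0.35,  1.31, -0.37]), 'margin 0.49')
(78, -1, -30) (array([ 0.5 ,  0.79, -1.06,  2.19,  1.78,  0.7 ,  1.49]), 'margin 0.21')
(78, -1, 0) (array([-0.9 ,  0.94,  1.14,  1.85, -0.99,  1.06, -2.32]), 'margin 0.18')
(78, -1, 30) (array([-0.72,  1.2 ,  1.14,  1.36, -0.78,  1.69, -2.52]), 'margin 0.1
[... 1908 characters left out ...]
 -0.47]), 'margin 0.20')
('place', 45, 1, 300) (array([ 1.21,  0.14, -0.77,  2.17, -0.71,  0.13,  2.51]), 'margin 0.01')
('place', 45, -1, 181) (array([ 1.19,  0.43, -0.86,  2.31,  2.69,  0.26,  2.34]), 'margin 0.14')
('place', 45, -1, 300) (array([ 0.87,  0.1 , -0.4 ,  2.2 , -1.03,  0.17, -0.34]), 'margin 0.05')
('place', 60, 1, 181) (array([ 0.97,  0.35, -0.64,  2.13,  0.48,  0.24,  1.33]), 'margin 0.12')
('place', 60, 1, 300) (array([ 0.84,  0.15, -0.44,  1.98, -0.08,  0.51,  1.83]), 'margin 0.39')
('place', 60, -1, 181) (array([ 0.55,  0.28, -0.13,  2.16, -0.37,  0.21, -1.01]), 'margin 0.09')
('place', 60, -1, 300) (array([ 0.62,  0.13, -0.2 ,  2.  , -0.17,  0.51, -1.23]), 'margin 0.39')
```

```bash
python3 - <<'E'
from h import *
lo=np.array([-2.62,-.44,-1.27,.08,-1.32,.12,-2.74]);hi=np.array([2.62,2.09,1.32,2.57,4.46,2,2.74])
def marg(g,q):
    j=ctrl.ik(tcp(g,q),q)
    return -1 if j is None else min((np.array(j)-lo).min(),(hi-np.array(j)).min())
ex,ey=axes(-.22); c=np.array([532,-271,0])
print("rel heading to caddy x; a; min margin over comps x heights")
for hd in range(-180,180,20):
  row=[]
  for a in (15,30,45,60):
    h=ex*math.cos(math.radians(hd))+ey*math.sin(math.radians(hd)); z=h*math.cos(math.radians(a))-EZ*math.sin(math.radians(a))
    b=-9
    for s in (1,-1):
      q=q_of(tool(z,np.cross(EZ,h)*s))
      m=min(marg(c+ex*x+EZ*zz,q) for x in (-40,0,40) for zz in (180,240,300)); b=max(b,m)
    row.append("%.2f"%b)
  print(hd,row)
E
```

```text
rel heading to caddy x; a; min margin over comps x heights
-180 ['-1.00', '-1.00', '-1.00', '0.09']
-160 ['-1.00', '-1.00', '-1.00', '0.16']
-140 ['-1.00', '0.01', '0.07', '0.28']
-120 ['0.03', '0.13', '0.27', '0.43']
-100 ['0.25', '0.35', '0.47', '0.60']
-80 ['0.35', '0.50', '0.53', '0.60']
-60 ['0.22', '0.26', '0.35', '0.47']
-40 ['-1.00', '0.05', '0.19', '0.38']
-20 ['-1.00', '-1.00', '0.11', '0.17']
0 ['-1.00', '-1.00', '0.01', '0.08']
20 ['0.15', '-1.00', '-1.00', '0.26']
40 ['0.11', '0.01', '0.28', '0.49']
60 ['0.27', '0.42', '0.59', '0.68']
80 ['0.47', '0.55', '0.63', '0.69']
100 ['0.14', '0.24', '0.36', '0.49']
120 ['-1.00', '-1.00', '0.11', '0.30']
140 ['-1.00', '-1.00', '-1.00', '0.15']
160 ['-1.00', '-1.00', '-1.00', '0.09']
```

```bash
python3 - <<'E'
from h import *
lo=np.array([-2.62,-.44,-1.27,.08,-1.32,.12,-2.74]);hi=np.array([2.62,2.09,1.32,2.57,4.46,2,2.74])
def marg(g,q):
    j=ctrl.ik(tcp(g,q),q)
    return -1 if j is None else min((np.array(j)-lo).min(),(hi-np.array(j)).min())
for a in (45,50,55,60,65):
  print("pick",a,[("%.2f"%min(marg(restpt(x,99,z),q_pitch(math.radians(a),s)) for z in (60,120,200))) for x in (-78,0,78) for s in (1,-1)])
ex,ey=axes(-.22); c=np.array([532,-271,0])
for hd in (10,20,25,30,35,40,):
  row=[]
  for a in (45,50,55,60,65):
    h=ex*math.cos(math.radians(hd))+ey*math.sin(math.radians(hd)); z=h*math.cos(math.radians(a))-EZ*math.sin(math.radians(a))
    for s in (1,-1):
      q=q_of(tool(z,np.cross(EZ,h)*s))
      row.append("%.2f"%min(marg(c+ex*x+EZ*zz,q) for x in (-40,0,40) for zz in (180,240,290)))
  print(hd,row)
for hd in (-20,0,20,40,60):
  print("roll",hd,["%.2f"%marg(restpt(x,95),q_roll(math.radians(hd),1)) for x in (-78,0,78)])
E
```

```text
pick 45 ['0.24', '0.20', '0.30', '0.19', '0.29', '0.12']
pick 50 ['0.24', '0.18', '0.25', '0.10', '0.24', '0.03']
pick 55 ['0.16', '0.08', '0.19', '0.01', '0.19', '0.08']
pick 60 ['0.07', '0.13', '0.12', '0.05', '0.13', '-0.00']
pick 65 ['0.04', '0.04', '0.04', '0.09', '0.08', '0.04']
10 ['-1.00', '-1.00', '-1.00', '-1.00', '0.03', '0.05', '0.12', '0.15', '0.25', '0.25']
20 ['-1.00', '-1.00', '-1.00', '0.06', '0.00', '0.19', '0.17', '0.26', '0.31', '0.33']
25 ['-1.00', '0.07', '-1.00', '0.17', '0.09', '0.26', '0.07', '0.32', '0.28', '0.37']
30 ['0.01', '0.06', '0.02', '0.26', '0.03', '0.33', '0.04', '0.37', '0.18', '0.42']
35 ['0.01', '0.18', '-0.00', '0.34', '0.00', '0.40', '0.15', '0.43', '0.21', '0.47']
40 ['0.02', '0.28', '0.00', '0.42', '0.00', '0.47', '0.00', '0.49', '0.21', '0.51']
roll -20 ['0.17', '0.09', '0.08']
roll 0 ['0.43', '0.60', '0.70']
roll 20 ['0.66', '0.66', '0.64']
roll 40 ['0.54', '0.41', '0.27']
roll 60 ['0.22', '0.05', '-1.00']
```

```bash
python3 - <<'E'
from h import *
np.set_printoptions(precision=2,suppress=True)
q=q_roll(0)
g=restpt(-78,96)
ctrl.grip(45); 
ctrl.move_to(tcp(g+EZ*120,q),q); print(current_time(), current_ft_force())
f0=np.array(current_ft_force())
print(ctrl.line_to(tcp(g+EZ*0,q),q,feed=100,f_stop=15)); print(current_time(),current_tool_pos(),current_ft_force())
r=read_camera("scene");cv2.imwrite("pics/s1.png",cv2.resize(r["image"][140:270,200:390],None,fx=4,fy=4,interpolation=cv2.INTER_CUBIC))
r=read_camera("top");cv2.imwrite("pics/t1.png",cv2.resize(r["image"][145:270,210:340],None,fx=4.6,fy=4.6,interpolation=cv2.INTER_CUBIC))
E
```

```text
3.125 [-0.04 -0.25 -0.74]
False
4.475 [450.21  63.8   63.47] [ 0.32 -0.71 -0.02]
```

View pics/s1.png

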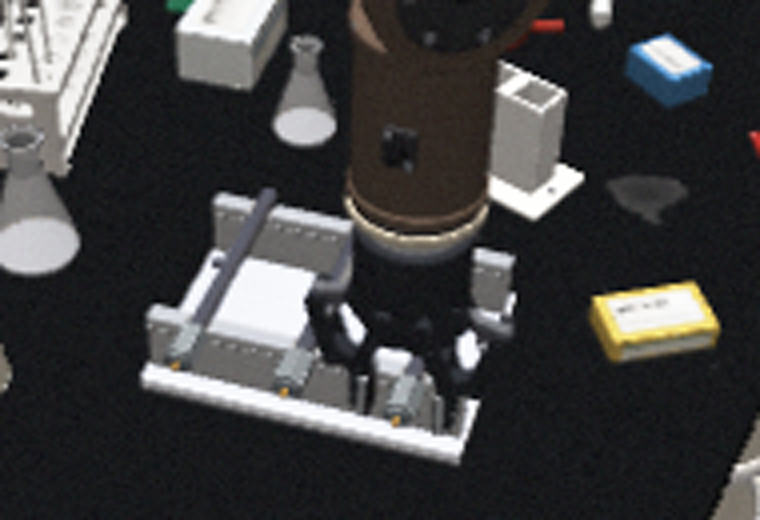

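View pics/t1.png

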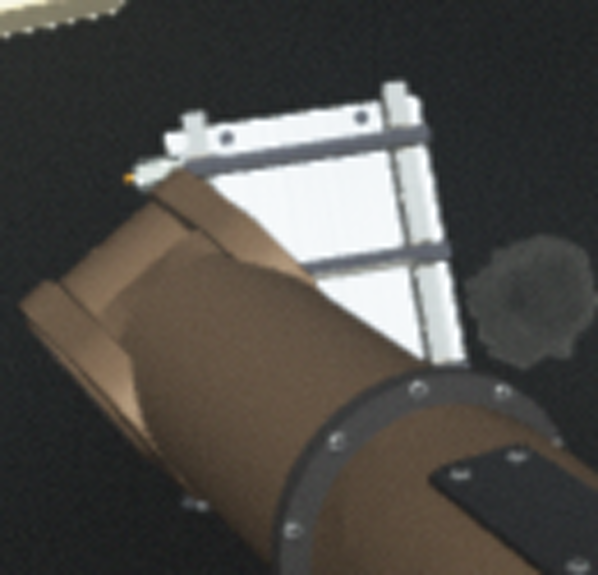

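```bash
python3 - <<'E'
from h import *
np.set_printoptions(precision=2,suppress=True)
ex,ey=axes(REST[2])
def fl():
    ctrl.pause(.2); f=np.array(current_ft_force()); t=np.array(current_ft_torque()); return np.array([f@ex,f@ey,f[2]]),t
print(fl()); ctrl.grip(10); print(current_gripper_width(),current_tool_pos(),fl(),current_time())
E
```

```text
(array([ 0.12, -0.37,  0.42]), array([ 0.04,  0.05, -0.02]))
20.515407904770292 [450.34  63.84  63.2 ] (array([ 2.08, -0.65,  2.53]), array([ 0.02, -0.51,  0.05])) 5.3167
```

```bash
cat >> h.py <<'E'
def fl(yaw=None):
    ex,ey=axes(REST[2] if yaw is None else yaw)
    ctrl.pause(.15); F=[]
    for _ in range(4): F.append(current_ft_force()); ctrl.pause(.02)
    f=np.mean(F,0); return np.array([f@ex,f@ey,f[2]])
E
python3 - <<'E'
from h import *
np.set_printoptions(precision=2,suppress=True)
q=q_roll(0); ex,ey=axes(REST[2]); g=restpt(-78,96)
for dx,dz in ((.5,0),(1,0),(1.5,0),(1,0.),(.5,0)):
    ctrl.line_to(tcp(g+ex*dx+EZ*dz,q),q,feed=10); print(dx,dz,fl(),current_tool_pos())
print(current_time())
E
```

```text
0.5 0 [ 1.35 -0.33  3.66] [450.37  63.85  63.04]
1 0 [-0.53  0.29  5.09] [450.44  63.87  62.93]
1.5 0 [-1.88  0.61  5.99] [450.55  63.87  62.86]
1 0.0 [-0.76  0.55  4.89] [450.5   63.82  62.93]
0.5 0 [0.42 0.62 4.  ] [450.42  63.84  63.02]
7.65
```

```bash
python3 - <<'E'
from h import *
np.set_printoptions(precision=2,suppress=True)
q=q_roll(0); ex,ey=axes(REST[2]);
ctrl.grip(45); ctrl.line_to(tcp(restpt(-78,96,110),q),q,feed=150)
for x in (0,78):
    ctrl.line_to(tcp(restpt(x,96,110),q),q,feed=150)
    print(ctrl.line_to(tcp(restpt(x,96),q),q,feed=100,f_stop=12))
    ctrl.grip(10); p=np.array(current_tool_pos()); print(x,current_gripper_width(),p-np.array(tcp(restpt(x,96),q)),fl())
    ctrl.grip(45); ctrl.line_to(tcp(restpt(x,96,110),q),q,feed=150)
print(current_time())
j=np.array(current_joint_positions()); j[0]-=1.0; j[1]-=.3; ctrl.move_joints(list(j))
print(current_time())
for n in ("scene","top"):
    r=read_camera(n); cv2.imwrite(f"pics/{n}2.png",r["image"])
s=cv2.imread("pics/scene2.png");t=cv2.imread("pics/top2.png")
cv2.imwrite("pics/s2.png",cv2.resize(s[180:255,230:335],None,fx=7.5,fy=7.5,interpolation=cv2.INTER_CUBIC))
cv2.imwrite("pics/t2.png",cv2.resize(t[155:255,230:325],None,fx=6,fy=6,interpolation=cv2.INTER_CUBIC))
E
```

```text
False
0 19.18153954119627 [0.54 0.13 0.6 ] [ 0.44 -0.18  5.43]
False
78 20.765818916532194 [0.68 0.21 0.76] [1.41 0.34 5.12]
13.9333
16.1333
```

View pics/s2.png

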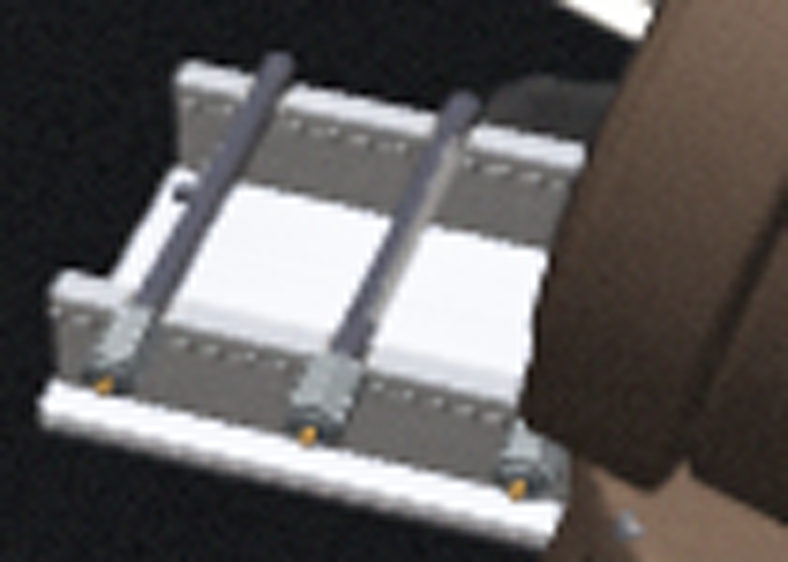

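View pics/t2.png

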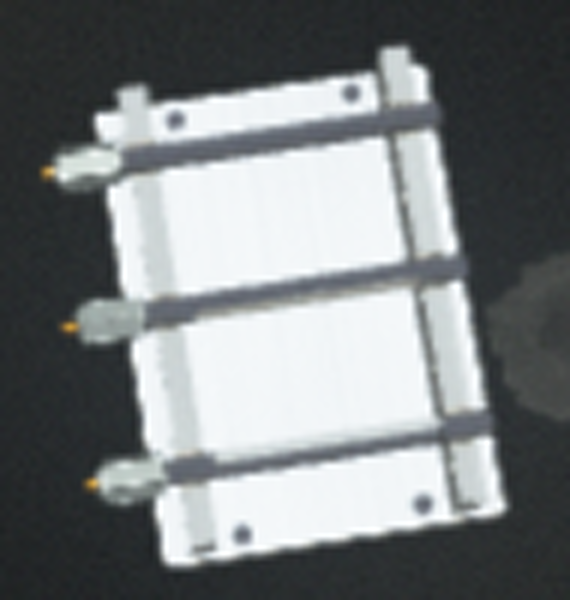

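```bash
cat >> h.py <<'E'
def rectify(r,z,x0,x1,y0,y1,mm=0.5):
    # output: rows = rest x from x1 (top) to x0, cols = rest y from y1 (left) to y0
    xs=np.arange(x1,x0,-mm); ys=np.arange(y1,y0,-mm); Y,X=np.meshgrid(ys,xs)
    P=pose(REST,np.c_[X.ravel(),Y.ravel(),np.full(X.size,z)]); uv=project(r,P).astype(np.float32).reshape(X.shape+(2,))
    return cv2.remap(r["image"],uv[...,0],uv[...,1],cv2.INTER_CUBIC),xs,ys
def profiles(r,y0=-45,y1=45,z=60):
    for x in (78,0,-78):
        im,xs,ys=rectify(r,z,x-14,x+14,y0,y1); g=im.mean(1)
        print(x,[int(v) for v in g.mean(1)[::2]])
E
python3 - <<'E'
from h import *
for n in ("scene","top"):
    r=read_camera(n)
    for f in ("0","2"):
        r["image"]=cv2.imread(f"pics/{n}{f}.png"); print(n,f,"flat"); profiles(r); print("round end"); profiles(r,-58,-57) if 0 else profiles(r,-80,-74)
    r["image"]=cv2.imread(f"pics/{n}0.png"); cv2.imwrite(f"pics/rect_{n}0.png",rectify(r,60,-110,110,-100,130,.4)[0])
E
```

```text
scene 0 flat
78 [174, 167, 163, 162, 161, 157, 148, 135, 119, 107, 100, 98, 98, 98, 96, 93, 87, 80, 78, 85, 102, 127, 153, 173, 183, 185, 184, 183]
0 [184, 183, 183, 185, 185, 180, 166, 143, 119, 102, 94, 95, 99, 106, 116, 127, 137, 145, 150, 156, 163, 172, 180, 184, 186, 187, 186, 184]
-78 [185, 185, 185, 188, 193, 201, 210, 216, 218, 214, 205, 187, 161, 132, 108, 93, 85, 84, 88, 100, 121, 146, 168, 182, 187, 187, 187, 187]
round end
78 [21, 22, 23, 27, 38, 52, 68, 82, 93, 97, 99, 101, 101, 100, 96, 92, 85, 73, 58, 44, 31, 21, 16, 15, 16, 19, 22, 24]
0 [19, 17, 20, 29, 41, 55, 70, 84, 92, 98, 101, 102, 101, 99, 97, 93, 86, 78, 69, 59, 53, 52, 54, 59, 64, 64, 63, 60]
-78 [49, 51, 53, 56, 59, 65, 76, 86, 95, 101, 102, 101, 100, 100, 99, 96, 92, 86, 73, 55, 36, 20, 13, 13, 14, 15, 15, 17]
scene 2 flat
78 [176, 169, 165, 164, 164, 160, 152, 138, 123, 109, 101, 99, 100, 100, 98, 94, 87, 81, 79, 87, 105, 130, 156, 175, 184, 187, 186, 185]
0 [186, 185, 185, 186, 186, 181, 167, 146, 122, 104, 96, 97, 101, 108, 118, 129, 140, 147, 153, 159, 166, 174, 182, 186, 188, 188, 187, 186]
-78 [54, 53
[... 1518 characters left out ...]
, 239, 221, 194, 164, 137, 119, 109, 105, 106, 111, 120, 130, 140, 152, 165, 184, 206, 226, 239, 245, 246, 246, 246, 246]
-78 [245, 245, 245, 245, 243, 239, 234, 228, 222, 217, 208, 192, 171, 147, 126, 112, 105, 106, 119, 146, 181, 214, 236, 245, 247, 246, 245, 245]
round end
78 [138, 139, 143, 143, 137, 127, 115, 106, 103, 102, 100, 99, 99, 98, 95, 91, 91, 93, 95, 102, 115, 127, 139, 151, 156, 160, 166, 169]
0 [201, 200, 196, 186, 169, 152, 134, 120, 111, 105, 103, 104, 105, 104, 103, 105, 106, 106, 116, 136, 158, 177, 184, 181, 178, 179, 180, 181]
-78 [191, 194, 202, 202, 188, 163, 135, 115, 108, 106, 105, 106, 106, 104, 100, 100, 105, 110, 126, 155, 187, 215, 227, 223, 216, 213, 209, 204]
```

```bash
python3 - <<'E'
import cv2
a=cv2.imread("pics/rect_scene0.png");b=cv2.imread("pics/rect_top0.png")
cv2.imwrite("pics/rect0.png",cv2.resize(cv2.hconcat([a,b]),(800,int(800*a.shape[0]/a.shape[1]/2))))
E
```

```text
(no output)
```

View pics/rect0.png

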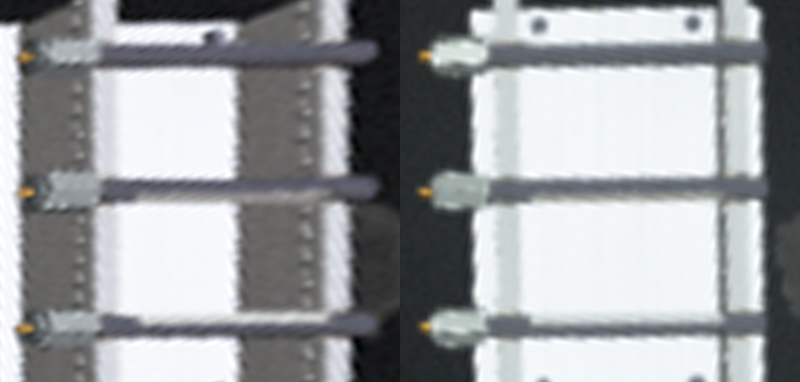

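```bash
python3 - <<'E'
from h import *
np.set_printoptions(precision=2,suppress=True)
print([round(current_gripper_width(),2) for _ in range(8)],current_time())
q=q_roll(0)
ctrl.move_to(tcp(restpt(-78,96,110),q),q)
ctrl.line_to(tcp(restpt(-77.5,96),q),q,feed=120,f_stop=12)
print([round(current_gripper_width(),2) for _ in range(4)])
ctrl.grip(10); 
for i in range(6): print(round(current_gripper_width(),2)); ctrl.pause(.03)
print(fl(),current_time())
E
```

```text
[45.26, 45.26, 45.26, 45.26, 45.26, 45.26, 45.26, 45.26] 16.3333
[45.03, 45.03, 45.03, 45.03]
20.56
20.43
20.51
20.13
20.35
20.6
[-2.09  0.83  6.08] 19.7083
```

```bash
sed -i 's/^REST=.*/REST=np.array([543.2,-17.83,0.168])/' h.py; cat >> h.py <<'E'
D=math.radians
def roll_to(x,a,b,y=96,n=2):
    # rotate tool about rod axis from a to b degrees in n sub-moves
    for k in range(1,n+1):
        ph=D(a+(b-a)*k/n); q=q_roll(ph); ctrl.line_to(tcp(restpt(x,y),q),q,feed=2)
def regrip(x,a,b,y=96,op=36):
    # open at roll a, back off, come in at roll b, grip
    ctrl.grip(op)
    for ph,z in ((a,45),(b,45),(b,0)):
        q=q_roll(D(ph)); up=-mat_of(q)[:,2]*z
        ctrl.line_to(tcp(restpt(x,y)+up,q),q,feed=100)
    ctrl.grip(10)
E
python3 - <<'E'
from h import *
np.set_printoptions(precision=2,suppress=True)
t=current_time()
roll_to(-78,0,-20,n=1); print(current_time()-t,current_gripper_width(),fl(),np.array(current_joint_positions()))
E
```

```text
Traceback (most recent call last):
  File "h.py", line 62, in roll_to
    ph=D(a+(b-a)*k/n); q=q_roll(ph); ctrl.line_to(tcp(restpt(x,y),q),q,feed=2)
                                     ~~~~~~~~~~~~^^^^^^^^^^^^^^^^^^^^^^^^^^^^^
plant.Unreachable: the arm cannot follow that straight line within its joint ranges
```

```bash
cat >> h.py <<'E'
def q_rp(phi,a,s=1):
    ex,ey=axes(REST[2]); r=R.from_rotvec(ey*phi).as_matrix()
    return q_of(tool(r@(-math.sin(a)*ey-math.cos(a)*EZ),r@(ex*s)))
E
python3 - <<'E'
from h import *
np.set_printoptions(precision=2,suppress=True)
lo=np.array([-2.62,-.44,-1.27,.08,-1.32,.12,-2.74]);hi=np.array([2.62,2.09,1.32,2.57,4.46,2,2.74])
def marg(g,q):
    j=ctrl.ik(tcp(g,q),q)
    return -1 if j is None else min((np.array(j)-lo).min(),(hi-np.array(j)).min())
for a in (-30,-15,0,15,30,45):
  for x in (-78,0,78): print(a,x,["%.2f"%marg(restpt(x,97),q_rp(D(p),D(a))) for p in (-40,-30,-25,-20,-15,-10,0,20,30,40)])
E
```

```text
-30 -78 ['0.09', '-1.00', '0.00', '0.09', '0.20', '0.31', '0.49', '0.71', '0.81', '0.64']
-30 0 ['0.04', '0.09', '0.05', '0.16', '0.28', '0.39', '0.60', '0.86', '0.69', '0.51']
-30 78 ['0.12', '0.02', '0.13', '0.25', '0.36', '0.48', '0.70', '0.77', '0.56', '0.37']
-15 -78 ['-1.00', '0.07', '0.11', '0.05', '0.06', '0.19', '0.43', '0.70', '0.81', '0.62']
-15 0 ['0.13', '0.18', '0.18', '0.01', '0.15', '0.28', '0.53', '0.90', '0.69', '0.48']
-15 78 ['0.22', '0.22', '0.04', '0.11', '0.24', '0.38', '0.63', '0.77', '0.55', '0.33']
0 -78 ['-1.00', '-1.00', '0.10', '0.02', '0.01', '0.16', '0.41', '0.68', '0.80', '0.60']
0 0 ['0.07', '0.20', '0.22', '0.01', '0.11', '0.26', '0.52', '0.89', '0.67', '0.46']
0 78 ['0.21', '0.21', '0.00', '0.06', '0.22', '0.36', '0.62', '0.76', '0.53', '0.31']
15 -78 ['-1.00', '0.06', '0.12', '0.07', '0.10', '0.25', '0.40', '0.67', '0.77', '0.58']
15 0 ['0.11', '0.20', '0.00', '0.04', '0.21', '0.34', '0.58', '0.86', '0.65', '0.45']
15 78 ['0.20', '0.07', '0.03', '0.15', '0.30', '0.43', '0.68', '0.74', '0.52', '0.30']
30 -78 ['0.06', '0.05', '0.08', '0.16', '0.23', '0.29', '0.42', '0.66', '0.75', '0.57']
30 0 ['0.20', '-0.00', '0.12', '0.27', '0.40', '0.47', '0.60', '0.82', '0.63', '0.45']
30 78 ['0.08', '0.07', '0.22', '0.36', '0.47', '0.57', '0.77', '0.71', '0.51', '0.32']
45 -78 ['0.12', '0.19', '0.23', '0.27', '0.32', '0.37', '0.47', '0.66', '0.72', '0.57']
45 0 ['0.10', '0.34', '0.39', '0.44', '0.49', '0.54', '0.64', '0.77', '0.62', '0.46']
45 78 ['0.36', '0.40', '0.49', '0.60', '0.67', '0.72', '0.84', '0.67', '0.51', '0.34']
```

```bash
cat >> h.py <<'E'
A=D(40); GY=99
def rl(x,a,b):
    q=q_rp(D(b),A); ctrl.line_to(tcp(restpt(x,GY),q),q,feed=2)
def goto(x,ph,back,feed=120,f_stop=None):
    q=q_rp(D(ph),A); return ctrl.line_to(tcp(restpt(x,GY)-mat_of(q)[:,2]*back,q),q,feed=feed,f_stop=f_stop)
E
python3 - <<'E'
from h import *
np.set_printoptions(precision=2,suppress=True)
t=current_time()
q=q_roll(0); ctrl.grip(40); ctrl.line_to(tcp(restpt(-78,96,110),q),q,feed=150)
goto(-78,0,55); print(current_time()-t)
print(goto(-78,0,0,f_stop=12)); ctrl.grip(10); print(current_gripper_width(),fl(),current_time()-t)
try:
    rl(-78,0,-30)
except Exception as e: print(e)
print(current_time()-t,current_gripper_width(),fl(),np.array(current_joint_positions()))
E
```

```text
2.0416999999999987
False
20.378843797400826 [-0.06  3.19  4.21] 3.174999999999997
4.308399999999999 20.124103166234175 [ 0.06 -0.7   3.  ] [-1.09  0.67  0.26  2.4   1.27  0.71 -2.13]
```

```bash
cat >> h.py <<'E'
def turn(x,sgn):
    """gripped at 0 -> turn by 60*sgn degrees, ending gripped at 0"""
    rl(x,0,30*sgn); regr(x,30*sgn,-30*sgn); rl(x,-30*sgn,0)
def regr(x,a,b):
    ctrl.grip(36); goto(x,a,45); goto(x,b,45); f=goto(x,b,0,f_stop=14)
    ctrl.grip(10); print("regrip",x,b,"hit",f,"w",round(current_gripper_width(),2),fl().round(1),round(current_time(),1))
def view(tag):
    r=read_camera("top"); s=read_camera("scene")
    cv2.imwrite(f"pics/v_{tag}.png",cv2.resize(cv2.hconcat([rectify(s,60,-110,110,-100,130,.4)[0],rectify(r,60,-110,110,-100,130,.4)[0]]),(800,382)))
    return s,r
E
python3 - <<'E'
from h import *
regr(-78,-30,30); rl(-78,30,0); print(current_gripper_width(),fl())
ctrl.grip(36); goto(-78,0,60); view("a"); print(current_time())
E
```

```text
regrip -78 30 hit False w 20.63 [2.2 4.5 4.8] 28.0
20.5416923765573 [0.21438626 1.40659397 7.10767816]
30.025
```

View pics/v_a.png

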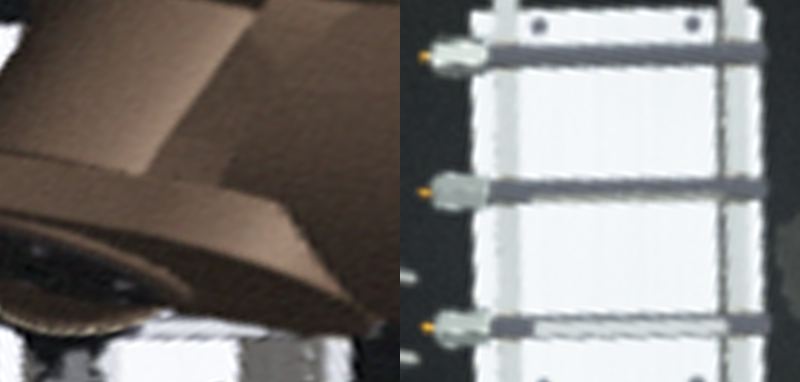

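```bash
python3 - <<'E'
from h import *
def seq(x,sgn):
    goto(x,0,60); print("in",goto(x,0,0,f_stop=14)); ctrl.grip(10); print(round(current_gripper_width(),2),fl().round(1))
    turn(x,sgn); print(round(current_gripper_width(),2),fl().round(1)); ctrl.grip(36); goto(x,0,60)
seq(0,1); seq(78,1)
view("b"); print(current_time())
E
```

```text
in False
18.66 [-0.7  3.8  4.5]
regrip 0 -30 hit False w 18.83 [-1.7  3.8  3.5] 36.4
19.29 [ 3.8 -2.1  1.2]
in False
20.55 [-1.2  3.9  5.5]
regrip 78 -30 hit False w 20.49 [-2.   2.9  3.4] 45.1
20.45 [ 3.6 -3.2  1.6]
47.4333
```

View pics/v_b.png

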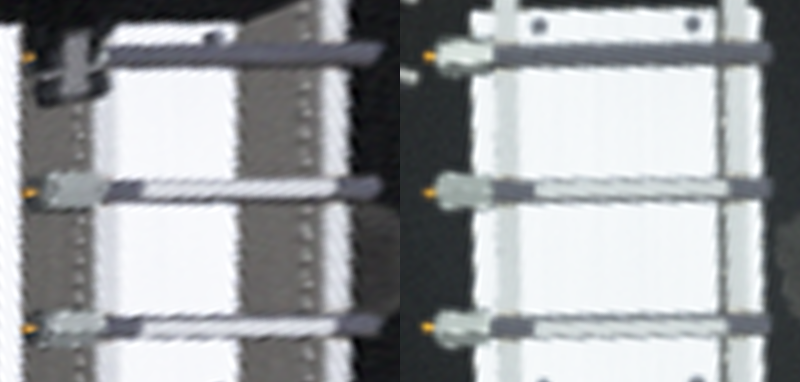

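```bash
python3 - <<'E'
from h import *
x=78
goto(x,0,0,f_stop=14); ctrl.grip(10); print(round(current_gripper_width(),2),fl().round(1))
turn(x,1); print(round(current_gripper_width(),2),fl().round(1)); ctrl.grip(36); goto(x,0,60)
view("c"); print(current_time())
E
```

```text
20.56 [-0.9  3.2  3.8]
regrip 78 -30 hit False w 20.78 [-1.8  2.7  2.7] 53.0
20.59 [0.6 3.7 5.1]
55.3083
```

View pics/v_c.png

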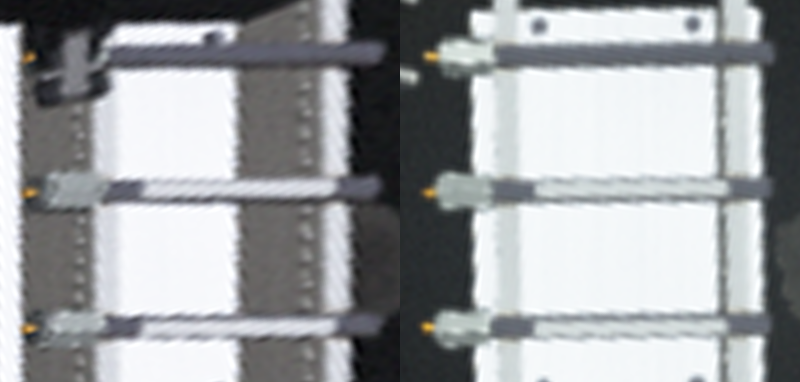

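```bash
python3 - <<'E'
from h import *
x=78
goto(x,0,0,f_stop=14); ctrl.grip(10); print(round(current_gripper_width(),2),fl().round(1))
turn(x,1); turn(x,1); print(round(current_gripper_width(),2),fl().round(1)); 
ctrl.grip(36); goto(x,0,60)
s,r=view("d"); print(current_time())
# longitudinal profiles on each rod
for n,c in (("top",r),("scene",s)):
  for xx in (78,0,-78):
    im,xs,ys=rectify(c,65.5,xx-1.5,xx+1.5,-90,125,.5); g=im.mean(2).mean(0)
    d=np.gradient(cv2.GaussianBlur(g.reshape(1,-1),(0,0),2).ravel(),-.5)
    # flat ends: strongest edges near +-55
    e=[]
    for c0 in (55,-55):
        m=np.abs(ys-c0)<9; i=np.argmax(np.abs(d)*m); e.append(round(ys[i],1))
    print(n,xx,e)
E
```

```text
20.29 [-1.9  5.1  5.6]
regrip 78 -30 hit False w 20.92 [-3.1  4.4  4.5] 60.8
regrip 78 -30 hit False w 20.8 [-2.1  3.6  3.8] 66.3
20.47 [0.8 4.3 6.5]
68.6167
top 78 [np.float64(50.5), np.float64(-59.0)]
top 0 [np.float64(53.0), np.float64(-58.0)]
top -78 [np.float64(53.0), np.float64(-57.0)]
scene 78 [np.float64(51.0), np.float64(-58.0)]
scene 0 [np.float64(52.5), np.float64(-56.5)]
scene -78 [np.float64(54.0), np.float64(-57.0)]
```

View pics/v_d.png

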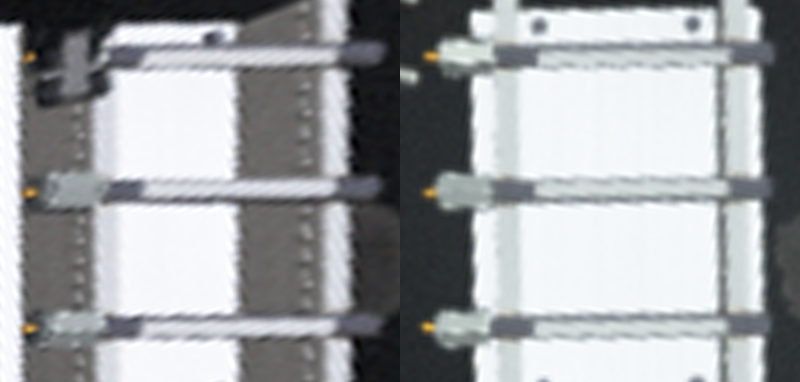

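```bash
python3 - <<'E'
from h import *
for n in ("top","scene"):
    r=read_camera(n); print(n)
    for x in (78,0,-78):
        im,xs,ys=rectify(r,60,x-14,x+14,-40,35); print(x,[int(v) for v in im.mean((1,2))[::2]], [int(v) for v in im[:, :].mean(1)[24:34:2].mean(0)])
E
```

```text
top
78 [240, 242, 245, 245, 239, 223, 199, 172, 152, 145, 153, 170, 189, 202, 210, 213, 212, 206, 199, 194, 198, 211, 227, 239, 245, 246, 245, 245] [208, 207, 199]
0 [247, 247, 248, 247, 242, 230, 213, 198, 192, 195, 203, 211, 215, 216, 213, 203, 185, 163, 149, 152, 173, 202, 228, 243, 248, 248, 247, 247] [209, 209, 201]
-78 [246, 246, 247, 248, 243, 230, 207, 179, 158, 151, 161, 180, 199, 212, 217, 218, 214, 205, 194, 190, 196, 212, 230, 242, 247, 247, 246, 246] [215, 214, 206]
scene
78 [172, 164, 158, 155, 152, 146, 139, 132, 131, 141, 160, 184, 204, 217, 221, 221, 218, 212, 199, 179, 157, 145, 148, 161, 174, 181, 182, 181] [220, 215, 213]
0 [182, 181, 180, 181, 183, 184, 185, 186, 189, 198, 210, 218, 222, 221, 218, 207, 185, 152, 119, 98, 100, 121, 148, 170, 183, 186, 185, 183] [216, 209, 207]
-78 [184, 185, 184, 183, 181, 177, 167, 151, 137, 138, 157, 184, 208, 221, 225, 223, 218, 208, 190, 167, 149, 147, 158, 173, 182, 184, 184, 184] [225, 218, 215]
```

```bash
cat >> h.py <<'E'
def fit_theta(r,x,y0=-40,y1=35,th0=(-50,-30,-10,0,10,30,50)):
    C=r["cam_to_world"][:3,3]; ex,ey=axes(REST[2]); p=restpt(x,0)
    v=math.atan2(-(C-p)@ex,C[2]-60)  # view leans to -x by v
    im,xs,ys=rectify(r,60,x-16,x+16,y0,y1,.25); g=im.mean((1,2)); o=xs-x
    dist=np.hypot((C-p)@ex,C[2]-60)
    def model(pr):
        th,c,d,b,b1,b2,sg=pr; be=th+v
        k=1/math.cos(v) # in-plane scale
        lo,hi=7*math.sin(be-.6669),7*math.sin(be+.6669); lo,hi=np.clip([lo,hi],-7,7)
        if be-.6669<-math.pi/2: lo=-7
        if be+.6669>math.pi/2: hi=7
        from scipy.special import erf
        u=(o-c)/k; st=lambda e:.5*(1+erf((u-e)/(sg*1.4142)))
        return b2+(d-b2)*st(-7)+(b-d)*st(lo)+(d-b)*st(hi)+(b1-d)*st(7)
    best=None
    for t in th0:
        s=least_squares(lambda pr:model(pr)-g,[D(t),1,95,215,g[:8].mean(),g[-8:].mean(),1.3],bounds=([-1.6,-3,75,170,0,0,.6],[1.6,4,115,255,256,256,2.2]))
        if best is None or s.cost<best.cost: best=s
    return math.degrees(best.x[0]),best.x[1:],math.sqrt(2*best.cost/len(g))
E
python3 - <<'E'
from h import *
np.set_printoptions(precision=1,suppress=True)
for n in ("top","scene"):
    r=read_camera(n)
    for x in (78,0,-78): print(n,x,*fit_theta(r,x))
    r["image"]=cv2.imread(f"pics/{n}0.png")
    for x in (0,-78): print(n,"initial",x,*fit_theta(r,x))
E
```

```text
top 78 -29.158139363757865 [  0.2 115.  215.8 245.  249.4   1.8] 3.900274662275502
top 0 0.25297680122448263 [  0.6 115.  219.1 251.2 250.8   1.8] 3.6893173495827183
top -78 -18.373078336619038 [  0.3 115.  219.9 250.4 250.4   1.8] 3.5573373281302194
top initial 0 -73.81061311121063 [  0.1 109.8 180.3 247.7 248.2   1.7] 3.2765303633530802
top initial -78 35.852523231496505 [  0.7 103.3 219.9 246.4 247.2   1.6] 2.2540220861433435
scene 78 -27.83766400677674 [ -0.2  85.1 227.6 167.  182.2   1.9] 3.913824861817118
scene 0 5.596433112422743 [ -0.7 101.4 224.3 185.  186.4   1.3] 4.399902140051668
scene -78 -15.680364040235387 [ -0.3 101.4 223.1 184.3 185.8   1.6] 1.598942731267705
scene initial 0 -60.95418376571759 [ -1.1  87.6 170.  184.4 183.5   2.2] 4.886730969758605
scene initial -78 32.57721502628346 [  0.4  77.2 228.7 182.9 185.4   2. ] 2.1107176605928863
```

```bash
python3 - <<'E'
from h import *
np.set_printoptions(precision=1,suppress=True)
def al(x,ph):
    goto(x,ph,60); goto(x,ph,0,f_stop=14); ctrl.grip(10); w=np.mean([current_gripper_width() for _ in range(3)]); f=fl()
    rl(x,ph,0); print(x,ph,round(w,2),round(current_gripper_width(),2),f,fl()); ctrl.grip(36); goto(x,0,60)
al(78,-28); al(-78,-17)
print(current_time())
goto(78,0,60)
s,r=view("e")
for n,c in (("top",r),("scene",s)):
    for x in (78,0,-78): print(n,x,*fit_theta(c,x))
print(current_time())
E
```

```text
78 -28 18.93 19.14 [-2.8  5.5  5.7] [1.  5.  7.1]
-78 -17 19.24 18.6 [-1.   3.5  2.8] [ 2.8 -0.3  2.1]
77.5333
top 78 -0.37801548617606373 [  0.4 115.  214.7 244.1 248.6   1.6] 3.306013647675539
top 0 0.25343345343224793 [  0.6 115.  219.2 251.2 250.8   1.8] 3.704639732648566
top -78 1.1058510916747357 [  0.5 115.  220.8 250.5 250.3   1.8] 3.563428038643058
scene 78 -2.1920430176052887 [ -0.3  85.3 225.3 166.  183.2   1.5] 5.276368970182804
scene 0 5.719912558621683 [ -0.7 102.8 223.5 185.1 186.1   1.3] 4.54200644435039
scene -78 6.804861252394299 [ -0.6 107.8 223.7 183.7 186.1   1.3] 2.4650181800932436
79.0833
```

View pics/v_e.png

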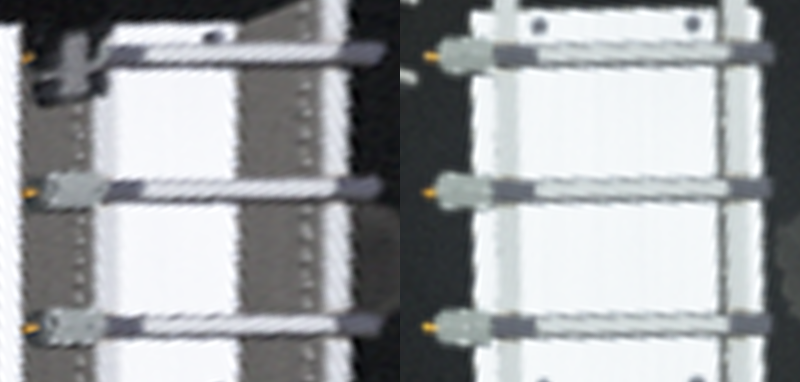

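```bash
python3 - <<'E'
from h import *
for n in ("scene","top"):
    r=read_camera(n); cv2.imwrite(f"pics/{n}3.png",r["image"])
s=cv2.imread("pics/scene3.png");t=cv2.imread("pics/top3.png")
a=cv2.resize(t[145:255,130:215],None,fx=5,fy=5,interpolation=cv2.INTER_CUBIC); b=cv2.resize(cv2.imread("pics/top0.png")[145:255,130:215],None,fx=4,fy=4)
cv2.imwrite("pics/b3.png",a)
d=cv2.absdiff(t,cv2.imread("pics/top0.png"))[145:255,130:215].max(2); print((d>40).sum())
cv2.imwrite("pics/bs3.png",cv2.resize(s[265:330,170:290],None,fx=6,fy=6,interpolation=cv2.INTER_CUBIC))
E
```

```text
3183
```

View pics/b3.png

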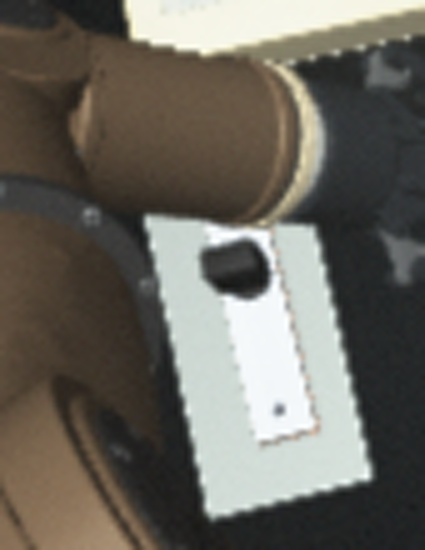

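View pics/bs3.png

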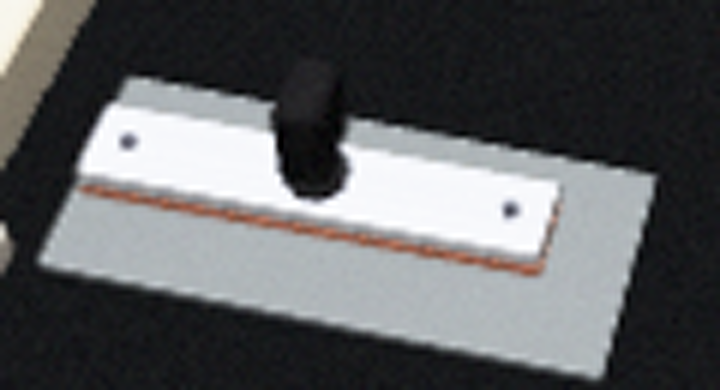

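```bash
python3 - <<'E'
from h import *
T=cam("top");S=cam("scene")
np.set_printoptions(precision=3,suppress=True)
def U(l,off,sc): return [(np.array(a,float),((np.array(b)+.5)/sc-.5+np.array(off))) for a,b in l]
bt=U([((-98,-18,19),(320,430)),((-98,18,19),(261,447))],(130,145),5)
bs=U([((98,18,19),(80,181)),((98,-18,19),(107,103)),((-98,-18,19),(560,184)),((-98,18,19),(543,260))],(170,265),6)
for f in ([(T,bt),(S,bs)],[(T,bt)],[(S,bs)]): print(*fit(f,(550,290,.28)))
E
```

```text
[550.431 287.38    0.306] [[-0.918 -0.037]
 [-0.925 -0.054]
 [-0.386 -0.728]
 [ 0.151  0.826]
 [ 0.594 -0.513]
 [ 0.254 -1.138]]
[550.306 284.787   0.307] [[-0.  0.]
 [ 0. -0.]]
[550.177 288.579   0.294] [[-0.52  -0.731]
 [ 0.181  0.85 ]
 [ 0.424  0.271]
 [-0.1   -0.342]]
```

```bash
cat >> h.py <<'E'
def q_down(yaw,s=1):
    ex,ey=axes(yaw); return q_of(tool(-EZ,ex*s))
E
python3 - <<'E'
from h import *
lo=np.array([-2.62,-.44,-1.27,.08,-1.32,.12,-2.74]);hi=np.array([2.62,2.09,1.32,2.57,4.46,2,2.74])
def marg(g,q):
    j=ctrl.ik(tcp(g,q),q)
    return -1 if j is None else (round(min((np.array(j)-lo).min(),(hi-np.array(j)).min()),2),np.round(j,2))
for s in (1,-1):
  for z in (58,150,220): print(s,z,marg([550.3,286.5,z],q_down(.298,s)))
  for y in (31,-37): print(s,y,marg(restpt(0,y,120),q_down(REST[2],s)),marg(restpt(0,y,200),q_down(REST[2],s)))
E
```

```text
1 58 (np.float64(0.65), array([-0.37,  0.66, -0.29,  1.75,  0.25,  0.77, -0.49]))
1 150 (np.float64(0.82), array([-0.38,  0.54, -0.28,  1.68,  0.17,  0.94, -0.42]))
1 220 (np.float64(0.91), array([-0.39,  0.47, -0.26,  1.61,  0.13,  1.08, -0.38]))
1 31 (np.float64(0.65), array([ 0.03,  0.46, -0.21,  1.92,  0.13,  0.78, -0.08])) (np.float64(0.73), array([-0.03,  0.35, -0.12,  1.84,  0.05,  0.95, -0.  ]))
1 -37 (np.float64(0.67), array([ 0.13,  0.47, -0.17,  1.89,  0.11,  0.79,  0.07])) (np.float64(0.76), array([ 0.05,  0.37, -0.06,  1.81,  0.03,  0.96,  0.14]))
-1 58 (np.float64(0.18), array([-1.22,  0.95,  1.14,  1.83, -1.  ,  1.08, -2.53]))
-1 150 (np.float64(0.06), array([-1.24,  0.79,  1.15,  1.76, -0.79,  1.14, -2.68]))
-1 220 (np.float64(0.2), array([ 0.08,  0.68, -1.07,  1.56,  0.62,  1.27,  2.36]))
-1 31 (np.float64(0.06), array([ 0.46,  0.59, -0.82,  1.88,  0.54,  0.91,  2.68])) (np.float64(0.16), array([-0.9 ,  0.56,  1.16,  1.91, -0.59,  1.07, -2.47]))
-1 -37 (np.float64(0.17), array([-0.72,  0.74,  1.15,  1.96, -0.81,  1.01, -2.16])) (np.float64(0.16), array([-0.76,  0.59,  1.16,  1.87, -0.61,  1.09, -2.33]))
```

```bash
python3 - <<'E'
from h import *
np.set_printoptions(precision=2,suppress=True)
p=np.array(current_tool_pos()); ctrl.line_to(list(p+EZ*120),feed=200)
ctrl.grip(50)
q=q_down(.298); b=np.array([550.3,286.5,58.])
ctrl.move_to(tcp(b+EZ*110,q),q)
print(current_time())
s=read_camera("scene");cv2.imwrite("pics/bs4.png",cv2.resize(s["image"][240:330,170:290],None,fx=5,fy=5,interpolation=cv2.INTER_CUBIC))
print(ctrl.line_to(tcp(b+EZ*55,q),q,feed=120,f_stop=10))
print(ctrl.line_to(tcp(b,q),q,feed=60,f_stop=8),current_tool_pos(),fl(.298))
s=read_camera("scene");cv2.imwrite("pics/bs5.png",cv2.resize(s["image"][240:330,170:290],None,fx=5,fy=5,interpolation=cv2.INTER_CUBIC))
print(current_time())
E
```

```text
81.05
False
False [550.55 286.67  61.38] [-0.06 -0.37 -0.26]
83.0417
```

View pics/bs5.png

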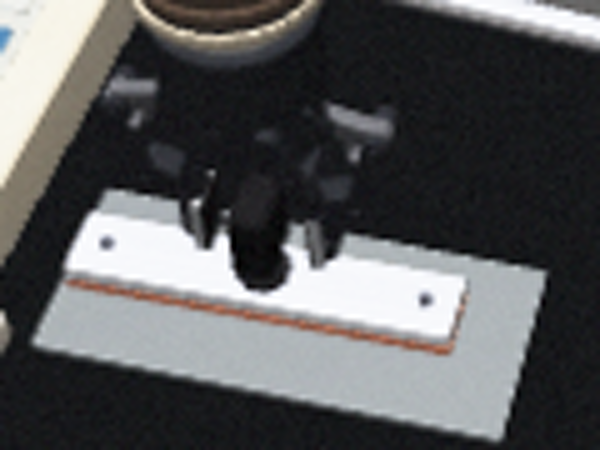

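```bash
python3 - <<'E'
from h import *
np.set_printoptions(precision=2,suppress=True)
q=q_down(.298); b=np.array([550.3,286.5,58.])
ctrl.grip(10); print(current_gripper_width(),current_tool_pos(),fl(.298))
ctrl.line_to(tcp(b+EZ*90,q),q,feed=100); print(current_tool_pos(),fl(),current_gripper_width())
q2=q_down(REST[2])
ctrl.line_to(tcp(restpt(0,30.5,165),q2),q2,feed=180); print(current_tool_pos(),fl(),current_gripper_width(),current_time())
s,r=view("f"); cv2.imwrite("pics/s6.png",s["image"][120:330,150:400].repeat(3,0).repeat(3,1))
E
```

```text
21.422831480737692 [550.55 286.61  61.16] [1.06 0.21 1.01]
[549.87 286.2  150.26] [-0.05  0.24 -1.95] 21.788643562772396
[538.13  13.52 167.95] [ 0.26  0.56 -2.03] 21.373193560158434 86.775
```

View pics/s6.png

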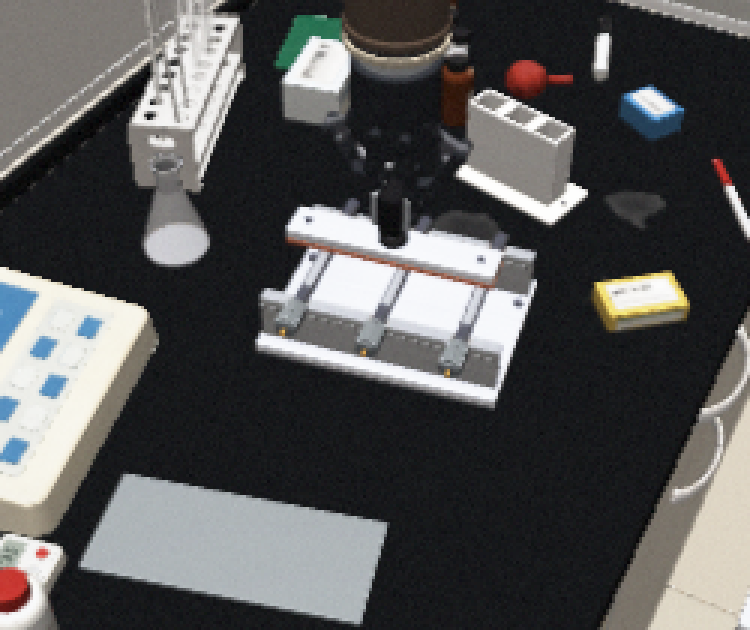

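```bash
python3 - <<'E'
from h import *
np.set_printoptions(precision=2,suppress=True)
q2=q_down(REST[2])
ctrl.line_to(tcp(restpt(0,30.5,127),q2),q2,feed=80); p=np.array(current_tool_pos()); print(p,fl(),current_time())
zt=p[2]-61.3+3+16; print(zt)
s=read_camera("scene"); r=read_camera("top")
im=rectify(s,zt,-115,115,-5,65,.3)[0]; im2=rectify(r,zt,-115,115,-5,65,.3)[0]
cv2.imwrite("pics/f1.png",cv2.hconcat([cv2.rotate(im,cv2.ROTATE_90_CLOCKWISE),]))
cv2.imwrite("pics/f2.png",cv2.rotate(im2,cv2.ROTATE_90_CLOCKWISE))
print(im.shape)
E
```

```text
[538.21  12.24 130.02] [-0.09 -0.15 -2.48] 87.7167
87.72391056970433
(767, 234, 3)
```

View pics/f1.png

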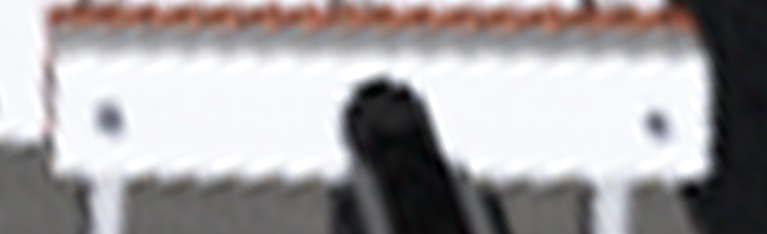

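View pics/f2.png

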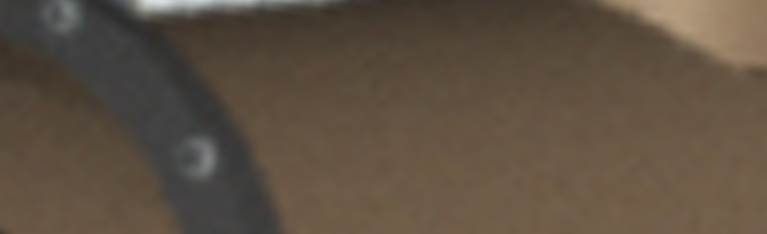

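```bash
python3 - <<'E'
from h import *
np.set_printoptions(precision=2,suppress=True)
q2=q_down(REST[2])
for z in (124,122.5,121,120,119,118):
    g=restpt(0,30.5,z-3); ctrl.line_to(tcp(g,q2),q2,feed=15); f=fl(); print(z,current_tool_pos()[2],f)
    if f[2]>6.8: break
print(current_time(),current_gripper_width())
E
```

```text
124 124.03625300060662 [-0.57  0.07 -1.89]
122.5 122.7277839007523 [-0.45  0.65  2.48]
121 121.11246400142136 [ 0.66 -0.6   3.76]
120 120.10800420468526 [0.47 0.06 5.12]
119 119.1693818720307 [ 0.35 -0.02  6.13]
118 118.26655282668928 [-0.31  0.28  6.97]
90.9167 21.29252997366492
```

```bash
python3 - <<'E'
from h import *
np.set_printoptions(precision=2,suppress=True)
q2=q_down(REST[2])
for y in (14,-3,-20,-36):
    ctrl.line_to(tcp(restpt(0,y,115),q2),q2,feed=25); print(y,current_tool_pos()[2],np.array(current_ft_force()),round(current_gripper_width(),2))
print(current_time(),fl())
s=read_camera("scene"); cv2.imwrite("pics/s7.png",s["image"][120:270,200:360].repeat(4,0).repeat(4,1))
E
```

```text
14 118.25833039950115 [-0.38  3.33  6.16] 21.06
-3 118.22151233081016 [-1.51  4.41  6.21] 21.64
-20 118.2585626463367 [-0.9   2.77  6.87] 21.64
-36 118.1933295085797 [-0.21  4.73  6.59] 21.36
94.1833 [-0.12  3.88  6.95]
```

View pics/s7.png

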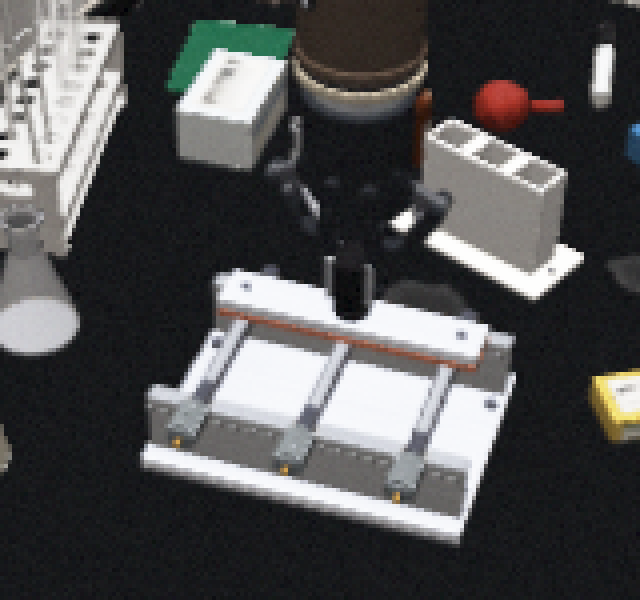

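```bash
python3 - <<'E'
from h import *
np.set_printoptions(precision=2,suppress=True)
q2=q_down(REST[2]); q=q_down(.272); m=np.array([536,287,58.])
ctrl.line_to(tcp(restpt(0,-36,165),q2),q2,feed=120)
ctrl.line_to(tcp(m+EZ*90,q),q,feed=200)
print(current_time(),current_gripper_width(),fl())
ctrl.line_to(tcp(m+EZ*10,q),q,feed=100)
print(ctrl.line_to(tcp(m-EZ*1,q),q,feed=25,f_stop=4),current_tool_pos(),fl())
ctrl.grip(50); print(current_tool_pos(),fl())
ctrl.line_to(tcp(m+EZ*80,q),q,feed=150)
print(current_time())
r=read_camera("scene"); cv2.imwrite("pics/s8.png",r["image"][190:330,150:350].repeat(4,0).repeat(4,1)[:600])
view("g")
E
```

```text
96.875 21.216617826082256 [ 0.15  0.41 -2.42]
True [536.16 287.02  59.55] [0.99 0.46 3.83]
[535.18 286.37  58.65] [ 0.28  0.36 -0.14]
100.075
```

View pics/s8.png

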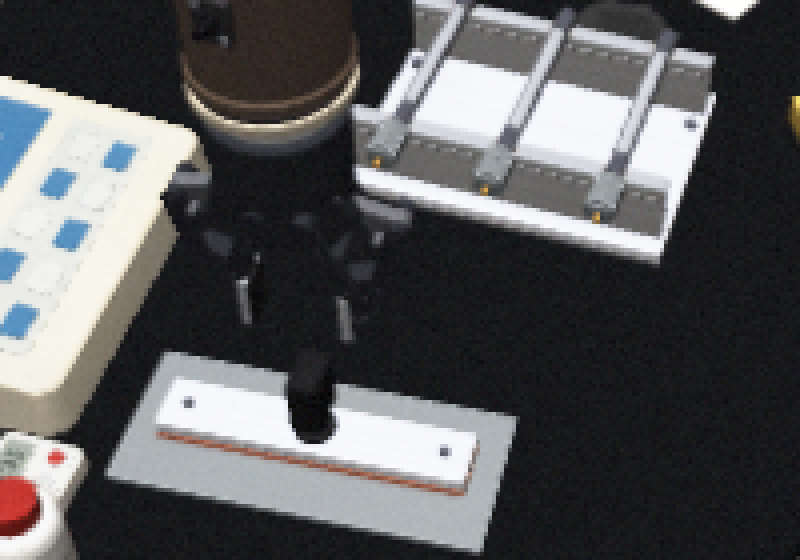

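View pics/v_g.png

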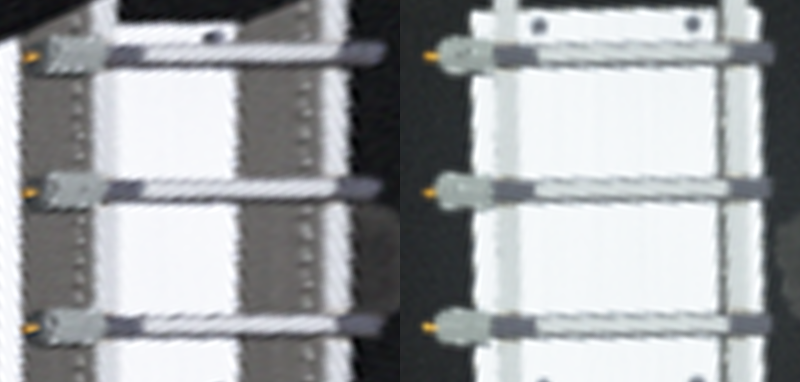

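```bash
cat >> h.py <<'E'
PA=D(50); HD=D(28); CAD=np.array([532.4,-271.5,-0.22]); PG=97
def qplace(hd=HD,a=PA):
    ex,ey=axes(CAD[2]); h=ex*math.cos(hd)+ey*math.sin(hd)
    return q_of(tool(h*math.cos(a)-EZ*math.sin(a),-np.cross(EZ,h)))
def cadpt(x,z):
    ex,_=axes(CAD[2]); return np.array([CAD[0],CAD[1],0])+ex*x+EZ*z
def pick(x):
    q=q_pitch(PA); g=restpt(x,PG); bk=-mat_of(q)[:,2]
    ctrl.move_to(tcp(g+bk*70+EZ*30,q),q); ctrl.line_to(tcp(g+bk*50,q),q,feed=120)
    print("in",ctrl.line_to(tcp(g,q),q,feed=100,f_stop=14)); ctrl.grip(10); print("w",round(current_gripper_width(),2),fl().round(1))
    ctrl.line_to(tcp(g+EZ*8,q),q,feed=30); ctrl.line_to(tcp(g+EZ*140,q),q,feed=120)
    print("lifted",round(current_gripper_width(),2),fl().round(1),current_time())
E
python3 - <<'E'
from h import *
np.set_printoptions(precision=2,suppress=True)
q=qplace()
for g in ([500,-110,320],[480,-110,300],cadpt(40,290),cadpt(40,186),cadpt(-40,290),cadpt(-40,186)):
    print(np.round(g),ctrl.ik(tcp(g,q),q))
p=np.array(current_tool_pos()); ctrl.line_to(list(p+EZ*60),feed=200); ctrl.grip(40)
pick(78)
E
```

```text
[ 500 -110  320] [-0.28 -0.11  0.62  2.26 -0.72  0.49 -0.39]
[ 480 -110  300] [-0.23 -0.11  0.59  2.32 -0.81  0.47 -0.27]
[ 571. -280.  290.] [-0.11  0.37  1.01  2.   -1.23  1.    0.28]
[ 571. -280.  186.] [ 1.04  0.46 -0.51  2.02 -0.91  0.39  0.13]
[ 493. -263.  290.] [ 0.06  0.17  0.79  2.13 -1.08  0.85  0.25]
[ 493. -263.  186.] [ 1.24  0.4  -0.64  2.17 -0.99  0.39  0.27]
in False
w 19.14 [0.  4.6 4.2]
lifted 19.14 [-0.  -0.  -1.9] 105.225
```

```bash
python3 - <<'E'
from h import *
np.set_printoptions(precision=2,suppress=True)
q=qplace()
print(np.array(current_joint_positions()))
ctrl.move_to(tcp([500,-110,320],q),q); print(np.array(current_joint_positions()),round(current_gripper_width(),2),fl().round(1),current_time())
for g in (cadpt(40,290),cadpt(40,186)): print(ctrl.ik(tcp(g,q),q))
for n in ("scene","top"):
    r=read_camera(n); cv2.imwrite(f"pics/{n}9.png",r["image"])
cv2.imwrite("pics/c9.png",cv2.hconcat([cv2.imread("pics/scene9.png")[60:330,150:430],cv2.imread("pics/top9.png")[100:370,200:480]]))
E
```

```text
[-0.73  0.67  0.14  1.66  0.71  1.34 -0.79]
[-0.61 -0.19  0.89  2.27 -0.53  0.45 -0.57] 18.99 [ 0.1 -0.2 -2. ] 106.575
[ 0.05  0.31  0.77  1.99 -1.15  0.89  0.21]
[ 0.49  0.41  0.21  2.07 -1.31  0.65  0.45]
```

View pics/c9.png

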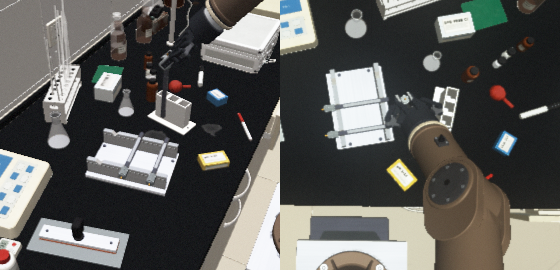

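```bash
python3 - <<'E'
from h import *
np.set_printoptions(precision=2,suppress=True)
q=qplace()
ctrl.line_to(tcp(cadpt(40,292),q),q,feed=150); print(np.array(current_joint_positions()),current_tool_pos(),round(current_gripper_width(),2),current_time())
for z in (270,250,220,190,180): print(z,ctrl.ik(tcp(cadpt(40,z),q),q))
for n in ("scene","top"):
    r=read_camera(n); cv2.imwrite(f"pics/{n}10.png",r["image"])
cv2.imwrite("pics/c10.png",cv2.resize(cv2.hconcat([cv2.imread("pics/scene10.png")[80:210,270:380],cv2.imread("pics/top10.png")[150:280,310:420]]),None,fx=3.6,fy=3.6,interpolation=cv2.INTER_CUBIC))
E
```

```text
Traceback (most recent call last):
plant.Unreachable: the arm cannot follow that straight line within its joint ranges
```

```bash
python3 - <<'E'
from h import *
np.set_printoptions(precision=2,suppress=True)
q=qplace()
ctrl.move_to(tcp(cadpt(40,305),q),q); print(np.array(current_joint_positions()),current_tool_pos(),round(current_gripper_width(),2),current_time())
for hd in (28,35,40,45):
  for a in (50,):
    q=qplace(D(hd),D(a))
    try:
        # probe feasibility by ik along the way
        print(hd,[None if (j:=ctrl.ik(tcp(cadpt(40,z),q),q)) is None else np.round(j,2)[[0,2,4,5]] for z in (290,240,186)])
    except Exception as e: print(e)
for n in ("scene","top"):
    r=read_camera(n); cv2.imwrite(f"pics/{n}10.png",r["image"])
cv2.imwrite("pics/c10.png",cv2.resize(cv2.hconcat([cv2.imread("pics/scene10.png")[80:210,270:380],cv2.imread("pics/top10.png")[150:280,310:420]]),None,fx=3.6,fy=3.6,interpolation=cv2.INTER_CUBIC))
E
```

```text
[ 0.05  0.29  0.77  1.97 -1.11  0.9   0.16] [ 569.38 -280.14  306.61] 18.76 107.5583
28 [array([ 0.06,  0.76, -1.15,  0.89]), array([ 0.12,  0.7 , -1.28,  0.86]), array([ 0.49,  0.21, -1.31,  0.65])]
35 [array([ 0.12,  0.74, -1.13,  1.01]), array([ 0.16,  0.7 , -1.23,  0.97]), array([ 0.39,  0.39, -1.28,  0.83])]
40 [array([ 0.16,  0.73, -1.11,  1.09]), array([ 0.19,  0.69, -1.2 ,  1.05]), array([ 0.24,  0.65, -1.3 ,  1.02])]
45 [array([ 0.19,  0.71, -1.09,  1.16]), array([ 0.22,  0.68, -1.17,  1.12]), array([ 0.26,  0.64, -1.26,  1.08])]
```

View pics/c10.png

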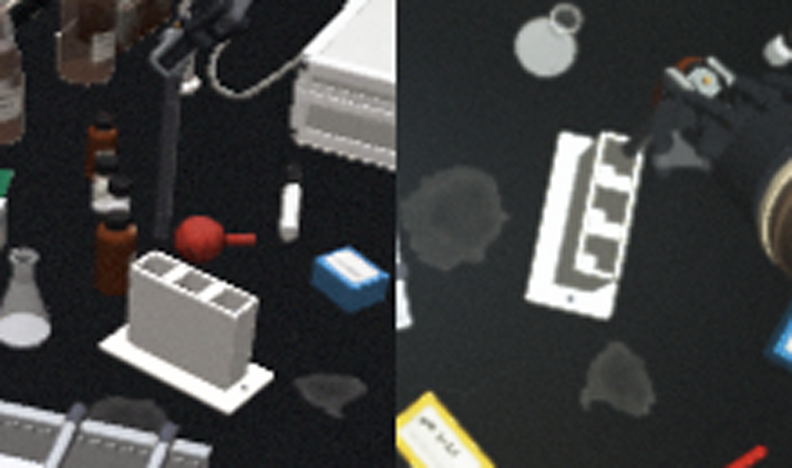

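```bash
python3 - <<'E'
from h import *
np.set_printoptions(precision=2,suppress=True)
S=cam("scene"); T=cam("top")
m=mat_of(current_tcp_rot()); g=np.array(current_tool_pos())+m[:,2]*3
print("grasp",g, "stud/tip pred scene crop", (project(S,[g+EZ*20,g-EZ*180])-[270,80])*3.6, "top", (project(T,[g+EZ*20,g-EZ*180])-[310,150])*3.6+[396,0])
q=qplace(D(42))
try:
    ctrl.line_to(tcp(cadpt(-40,300),q),q,feed=120); print(np.array(current_joint_positions()),current_time())
    print([None if (j:=ctrl.ik(tcp(cadpt(-40,z),q),q)) is None else np.round(j,2) for z in (290,240,186)])
except Exception as e: print(e)
for n in ("scene","top"):
    r=read_camera(n); cv2.imwrite(f"pics/{n}11.png",r["image"])
cv2.imwrite("pics/c11.png",cv2.resize(cv2.hconcat([cv2.imread("pics/scene11.png")[80:210,270:380],cv2.imread("pics/top11.png")[150:280,310:420]]),None,fx=3.6,fy=3.6,interpolation=cv2.INTER_CUBIC))
E
```

```text
grasp [ 571.72 -278.47  305.63] stud/tip pred scene crop [[175.12  17.96]
 [158.04 231.71]] top [[706.25  76.55]
 [626.64 146.39]]
[ 0.17  0.26  0.76  2.01 -1.03  1.1   0.42] 108.575
[array([ 0.18,  0.28,  0.75,  2.02, -1.04,  1.1 ,  0.45]), array([ 0.23,  0.36,  0.72,  2.08, -1.14,  1.06,  0.59]), array([ 0.28,  0.45,  0.67,  2.13, -1.26,  1.04,  0.74])]
```

View pics/c11.png

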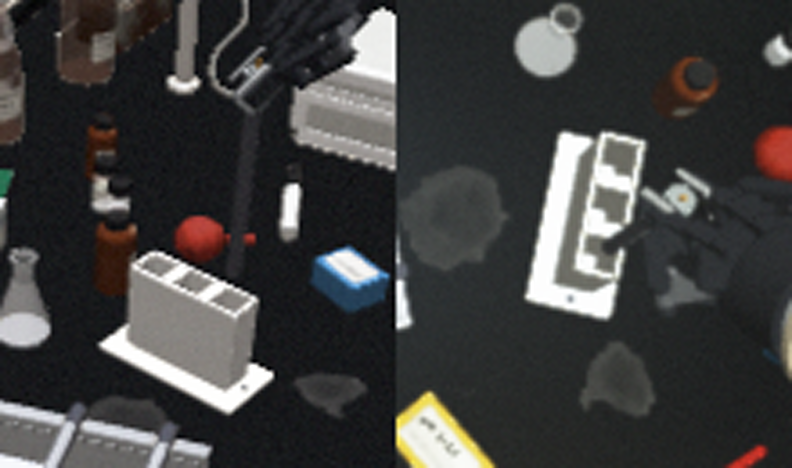

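```bash
cat >> h.py <<'E'
def insert(x,q):
    print("d1",ctrl.line_to(tcp(cadpt(x,205),q),q,feed=80,f_stop=8),current_tool_pos(),fl().round(1))
    print("d2",ctrl.line_to(tcp(cadpt(x,178),q),q,feed=20,f_stop=4),current_tool_pos(),fl().round(1),round(current_gripper_width(),2),current_time())
E
python3 - <<'E'
from h import *
np.set_printoptions(precision=2,suppress=True)
q=qplace(D(42)); insert(-40,q)
for n in ("scene","top"):
    r=read_camera(n); cv2.imwrite(f"pics/{n}12.png",r["image"])
cv2.imwrite("pics/c12.png",cv2.resize(cv2.hconcat([cv2.imread("pics/scene12.png")[80:210,270:380],cv2.imread("pics/top12.png")[150:280,310:420]]),None,fx=3.6,fy=3.6,interpolation=cv2.INTER_CUBIC))
E
```

```text
d1 False [ 491.87 -263.93  207.78] [ 0.2 -0.2 -1.8]
d2 True [ 492.06 -263.6   190.  ] [-0.7 -0.3  5. ] 18.86 111.325
```

View pics/c12.png

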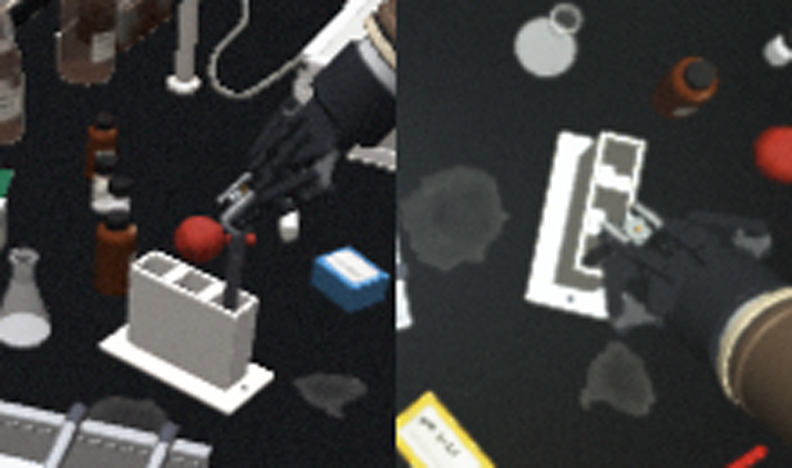

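```bash
cat >> h.py <<'E'
def release(x,q):
    ctrl.grip(34); p=np.array(current_tool_pos()); z=mat_of(q)[:,2]
    ctrl.line_to(list(p-z*70),q,feed=120); p=np.array(current_tool_pos()); ctrl.line_to(list(p+EZ*60),q,feed=200)
E
python3 - <<'E'
from h import *
np.set_printoptions(precision=2,suppress=True)
q=qplace(D(42)); release(-40,q); print(current_time(),np.array(current_joint_positions()))
for n in ("scene","top"):
    r=read_camera(n); cv2.imwrite(f"pics/{n}13.png",r["image"])
cv2.imwrite("pics/c13.png",cv2.resize(cv2.hconcat([cv2.imread("pics/scene13.png")[80:210,270:380],cv2.imread("pics/top13.png")[150:280,310:420]]),None,fx=3.6,fy=3.6,interpolation=cv2.INTER_CUBIC))
E
```

```text
112.9083 [ 0.25  0.25  0.77  2.02 -0.99  1.15  0.48]
```

View pics/c13.png

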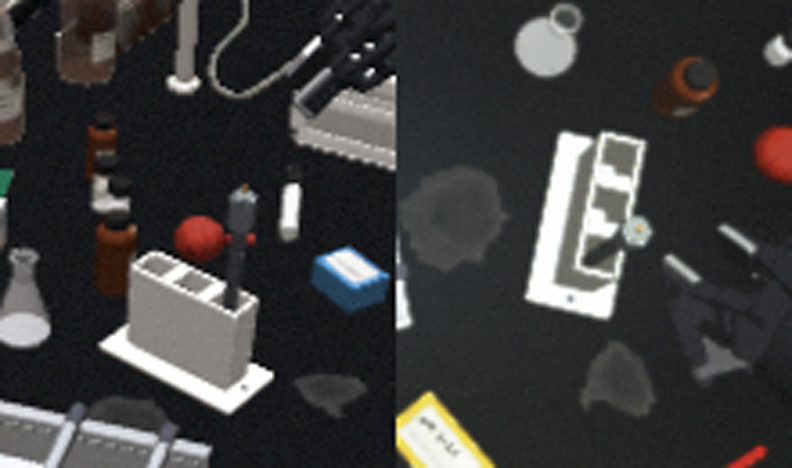

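```bash
python3 - <<'E'
from h import *
np.set_printoptions(precision=2,suppress=True)
p=np.array(current_tool_pos()); ctrl.line_to(list(p+EZ*30),feed=200)
q=q_pitch(PA); ctrl.move_to(tcp(restpt(0,PG,240),q),q); ctrl.grip(40)
pick(0)
q=qplace(D(42))
ctrl.move_to(tcp([560,-120,330],q),q); print(np.array(current_joint_positions()),round(current_gripper_width(),2),current_time())
for g in (cadpt(0,300),cadpt(0,400),cadpt(0,186)): print(ctrl.ik(tcp(g,q),q))
try:
    ctrl.line_to(tcp(cadpt(0,300),q),q,feed=120); print("line ok")
except Exception as e: print(e)
print(np.array(current_joint_positions()),current_time())
E
```

```text
in False
w 19.11 [0.8 1.9 1.5]
lifted 18.72 [-0.1  0.6 -1.8] 119.25
[ 0.18  0.11  0.28  2.03 -0.9   0.79 -0.01] 18.78 120.8167
[ 0.41  0.29  0.42  1.92 -0.98  1.02  0.31]
[ 0.38  0.19  0.43  1.77 -0.84  1.15  0.09]
[ 0.45  0.44  0.39  2.04 -1.2   0.92  0.62]
line ok
[ 0.43  0.28  0.39  1.92 -0.97  1.01  0.3 ] 122.275
```

```bash
python3 - <<'E'
from h import *
np.set_printoptions(precision=2,suppress=True)
q=qplace(D(42))
print("w",current_gripper_width())
for n in ("scene","top"):
    r=read_camera(n); cv2.imwrite(f"pics/{n}14.png",r["image"])
cv2.imwrite("pics/c14.png",cv2.resize(cv2.hconcat([cv2.imread("pics/scene14.png")[80:210,270:380],cv2.imread("pics/top14.png")[150:280,310:420]]),None,fx=3.6,fy=3.6,interpolation=cv2.INTER_CUBIC))
m=mat_of(current_tcp_rot()); g=np.array(current_tool_pos())+m[:,2]*3
print((project(cam("scene"),[g-EZ*178])-[270,80])*3.6)
E
```

```text
w 18.917926769047188
[[194.63 251.27]]
```

View pics/c14.png

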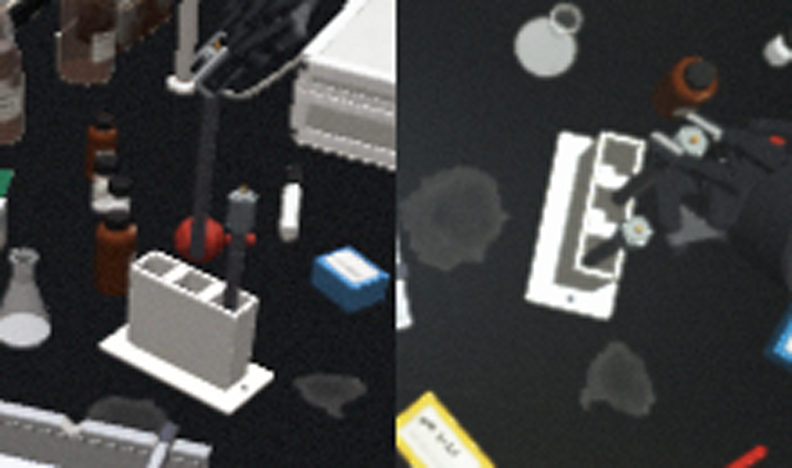

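Rod hangs vertical with its tip at about (197,255) versus (195,251) predicted. I'll insert it and release.

```bash
python3 - <<'E'
from h import *
np.set_printoptions(precision=2,suppress=True)
q=qplace(D(42)); insert(0,q); 
if current_tool_pos()[2]<196: release(0,q)
print(current_time())
for n in ("scene","top"):
    r=read_camera(n); cv2.imwrite(f"pics/{n}15.png",r["image"])
cv2.imwrite("pics/c15.png",cv2.resize(cv2.hconcat([cv2.imread("pics/scene15.png")[80:210,270:380],cv2.imread("pics/top15.png")[150:280,310:420]]),None,fx=3.6,fy=3.6,interpolation=cv2.INTER_CUBIC))
E
```

```text
d1 False [ 530.91 -272.65  207.8 ] [ 0.2 -0.  -1.2]
d2 True [ 530.92 -272.25  189.98] [0.4 0.1 4.8] 19.03 125.0667
126.55
```

View pics/c15.png

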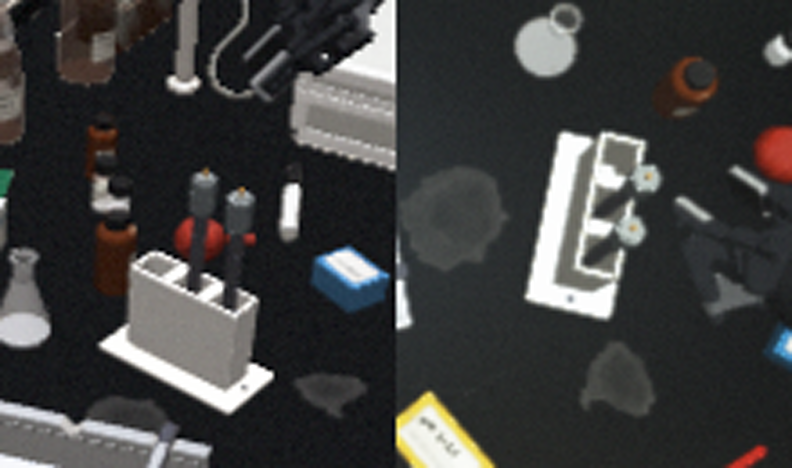

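```bash
python3 - <<'E'
from h import *
np.set_printoptions(precision=2,suppress=True)
p=np.array(current_tool_pos()); ctrl.line_to(list(p+EZ*40),feed=200)
q=q_pitch(PA); ctrl.move_to(tcp(restpt(-78,PG,240),q),q); ctrl.grip(40)
pick(-78)
q=qplace(D(42))
ctrl.move_to(tcp([595,-120,330],q),q); print(np.array(current_joint_positions()),round(current_gripper_width(),2),current_time())
try:
    ctrl.line_to(tcp(cadpt(40,300),q),q,feed=120); print("line ok")
except Exception as e: print(e)
print(np.array(current_joint_positions()),current_time(),current_gripper_width())
for n in ("scene","top"):
    r=read_camera(n); cv2.imwrite(f"pics/{n}16.png",r["image"])
cv2.imwrite("pics/c16.png",cv2.resize(cv2.hconcat([cv2.imread("pics/scene16.png")[80:210,270:380],cv2.imread("pics/top16.png")[150:280,310:420]]),None,fx=3.6,fy=3.6,interpolation=cv2.INTER_CUBIC))
m=mat_of(current_tcp_rot()); g=np.array(current_tool_pos())+m[:,2]*3
print((project(cam("scene"),[g-EZ*178])-[270,80])*3.6)
E
```

```text
in False
w 18.95 [1.1 2.3 2. ]
lifted 18.88 [ 0.4  0.2 -1.7] 132.925
[ 0.9   0.23 -0.59  1.92 -0.66  0.66 -0.25] 18.9 134.325
line ok
[ 1.09  0.38 -0.51  1.78 -0.63  0.81 -0.02] 135.85 18.94341667072253
[[158.26 234.44]]
```

View pics/c16.png

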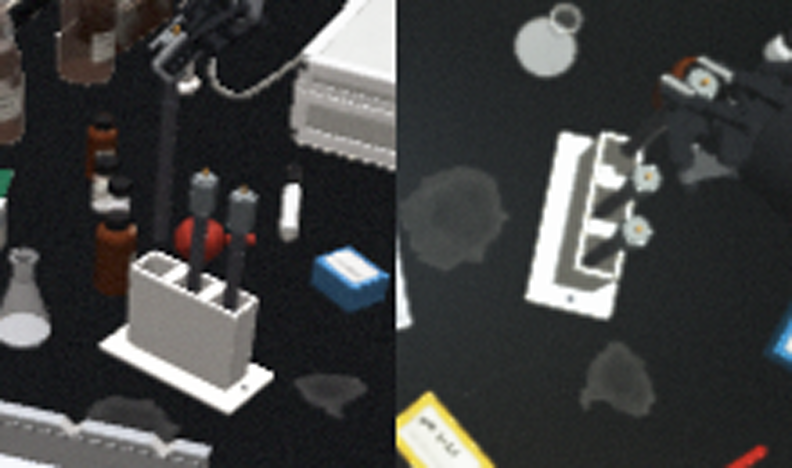

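```bash
python3 - <<'E'
from h import *
np.set_printoptions(precision=2,suppress=True)
q=qplace(D(42)); insert(40,q); 
if current_tool_pos()[2]<196: release(40,q)
p=np.array(current_tool_pos()); ctrl.line_to(list(p+EZ*40),feed=200)
print(current_time())
for n in ("scene","top"):
    r=read_camera(n); cv2.imwrite(f"pics/{n}17.png",r["image"])
cv2.imwrite("pics/c17.png",cv2.resize(cv2.hconcat([cv2.imread("pics/scene17.png")[80:210,270:380],cv2.imread("pics/top17.png")[150:280,310:420]]),None,fx=3.6,fy=3.6,interpolation=cv2.INTER_CUBIC))
cv2.imwrite("pics/d17.png",cv2.hconcat([cv2.imread("pics/scene17.png")[100:400,80:480],cv2.imread("pics/top17.png")[80:380,80:480]]))
E
```

```text
d1 False [ 570.05 -281.33  207.93] [-0.2 -0.1 -1.2]
d2 True [ 569.85 -281.06  189.87] [ 0.8 -0.4  4.5] 18.75 138.6417
140.475
```

View pics/c17.png

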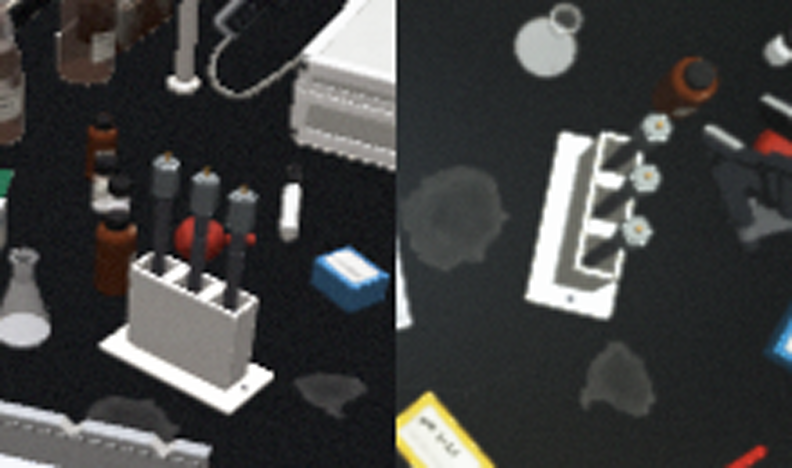

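View pics/d17.png

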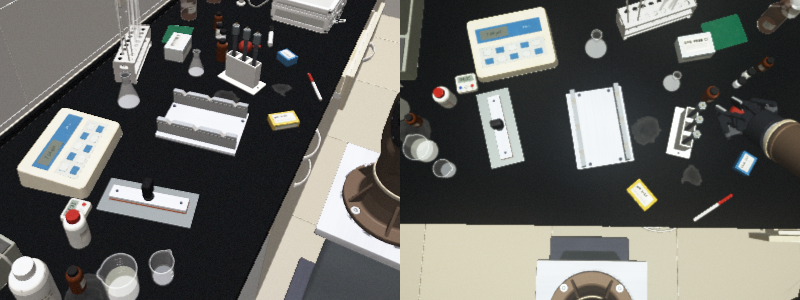

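```bash
python3 - <<'E'
from h import *
p=np.array(current_tool_pos()); ctrl.line_to(list(p+EZ*20),feed=150); ctrl.pause(.3)
print(current_ft_force(),current_time()); ctrl.sign_off()
E
```

```text
[-0.22018907  0.10117243  0.09689151] 141.15
the job is handed in; nothing more can be done
```

I finished the job and handed it in at about 141 s of the 210 s allowed. Three rods were present. All three flats were dressed, the block is back on its mat, and the rods stand cap up in the caddy.

- **Turning the rods:** my first grips did not square the outer two caps in the jaws, which left their flats about 17° and 28° off. I caught this in the pictures and turned both again. Before dressing, the top camera read all three flats within about 1° of straight up. The scene camera read −2°, +6° and +7°, so the two views disagree by a few degrees.
- **Rods slid along the vees:** the regrips pushed them towards the plain end, by about 4 mm for the far rod and 2 mm for the other two. That is within the 10 mm allowed, and I did not push them back.
- **Dressing:** one stroke with the block's middle going from +30.5 to −36 mm along the rest. The spring was sunk about 4.5–5 mm, and the downward force stayed steady at 6–7 N. I kept about 2 mm clear of the round ends, so a few millimetres at the capped end of the nearer two flats probably fell outside the stroke.
- **Block:** it had moved by 2–4 mm before I picked it up, either a knock or camera error. I measured its position again first. It now lies flat on the mat.
- **Final check:** the last pictures show the three rods upright, one per compartment, and the bottle, timer and carton look undisturbed by eye. The gripper was empty and clear of everything.

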